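Tip the battery carton into the caddy and press it home

ROBOT

A 6-joint arm with a two-finger parallel gripper is mounted at the origin on the work surface. World frame = base frame: x ahead of the robot, y to its left, z up, the work surface at z = 0. Lengths are in m, angles in rad, forces in N, time in s.
With the tool pointing down it reaches from about 0.25 to 0.725 m from the base axis. Payload 4 kg.
Tool frame: the origin (TCP) lies on the centre line of the jaws, within the pads' length; the fingertips stand 11 mm ahead of it and the grasp point (between the pads) lies 8 mm behind it; z points along the fingers, x is the direction in which the jaws open and shut, and the axes are right-handed (so a half turn about z gives the same grasp; the last joint's range is limited). The gripper opens to 85 mm and grips with 20 to 120 N. Pads are 22 mm wide; open, the fingers measure 114 mm over their backs; the gripper's body (76 mm by 85 mm) begins 54 mm behind the grasp point. The pads swing forward as they close: fully open they stand 13 mm farther back than shut.
Start: joints at [1.335, 0.241, 0.005, 1.335, 0, 1.571], TCP at [0.117, 0.486, 0.219] pointing down, gripper open.
Joint ranges: [-2.72, 2.72], [-1.05, 1.87], [-1.09, 1.28], [-1.99, 2.15], [-1.42, 1.44], [-3.14, 3.14]. Speed limits (rad/s): [2.79, 2.79, 3.14, 3.14, 3.14, 3.14].

INTERFACE

Orientations are given as a unit quaternion [x, y, z, w].
In Python, from workcell import bot, viewer, order gives the robot as it stands. The module is installed in compiled form; this text tells all that it offers.
- The arm moves only by the tool send_rows, never from a script. Its argument "increments" is a list that holds one entry, the list of rows, each a list of 4 numbers: the shift along the tool's x, y, z in m, then the turn about the tool's z in degrees. A call has exactly 8 rows; each row shifts and turns the pose as measured when the row begins, along the tool's axes as they then stand; what a row does not reach is not made up. A row lasts 1/10 s, in which the tool goes at most 50 mm and 8.59 degrees, less where a joint would pass 70% of its speed; a pose out of reach is approached as far as the arm can. A call is refused whole if a number of a shift passes 0.05 or a number of a turn 8.59, either way. A call with a gripper value outside its range is refused whole. "hand" is the closure, from -1 (fully open) to 1 (shut), so that 0 is half open, set as the call begins (left out, the last holds). The fingers move at their own pace and stop on an object; the grip force is fixed at half the most. Time passes only in rows, so rows that do not move let the fingers close, or fill a call up. It gives the time, the measured TCP pose, the force and the opening at its end, in the units of the state.
- bot.get_obs(): the state, without advancing time (a new reading comes with each control period).
- viewer.camera(name): name is "scene" or "top"; returns a dict with "image" (480x640x3 uint8, red, green, blue), "range_z" (480x640 float32, m along the optical axis (not along the pixel's ray), 0 where there is no reading), "camera_matrix" (3x3 intrinsics, pixels), "eye" and "rotation" of the camera in the world. Camera axes: x right, y down, z forward; pixel columns grow to the right and rows downward; lengths in m; the calibration is good to about 2 mm. A picture is of the moment at which its call begins.
- order.job_done(): hands the job in, once; it reports no verdict.
The state is a dict: "clock": time; "joint_pos": joint angles; "joint_vel": joint speeds; "tau": joint torques, N m; "eef_pos": TCP position; "tool_rot": TCP orientation; "ft_force": force on the tool from outside, world axes, zero at the start; "ft_torque": the same for the moment, N m; "grip_width": finger opening in m.
Only numpy, scipy, OpenCV 4.12 (cv2) and the standard library are available. Lean on these libraries where they do the work, as an engineer would, in place of code of your own. Each camera call takes 0.05 s, during which the arm holds its last target.

TASK

Store the battery carton lying in the caddy's felt-lined bay: slide it upright over the cabinet top until its foot meets the edge of the caddy's floor at the open mouth, then push high on its far side so that it tips over that edge and lies down in the bay. Then push its base end so that its top end presses squarely on the orange spring buffer with about 10 N for half a second, and let go with it resting there. Never press the carton with more than 20 N, and leave the jar, torch, coaster, mug and headset stand where they are.

Things in the scene. Friction and masses are not known exactly. Their poses are not given: they have to be found in the camera images.
- caddy: Black metal caddy, fixed. Origin on the cabinet top under the middle of the bay's open mouth; +y runs level into the bay, z up. Its floor plate, 6 mm thick, begins at y = 0: that 6 mm high edge is the stop for the carton's foot. Bay 155 mm wide (x -77.5 to 77.5 mm), open at mouth and above; rim 26 mm high at -x, divider 45 mm high at +x; caddy ends at y = 270 mm.
- rail (a point): Middle of the caddy's peg rail, behind the divider at caddy x 157, y 135 mm, 212 mm up; it runs the caddy's whole length along y. Its pegs reach forward to caddy x = 119 mm; a silver remote hangs on the innermost (y = 215 mm).
- bracket: Aluminium bracket at the inner end of the bay that carries the orange buffer plate (90 wide, 50 mm high, from 12 mm above the cabinet top). Axes as the caddy's; origin 215 to 237 mm in from the mouth. The plate's face stands 0 to 10 mm nearer the mouth than this origin: its screw setting is not measured, so feel for it. It gives along +y on a spring, about 8 N per mm, hard after 4 mm.
- carton: Closed glossy carton of batteries, green band near its base, paper tape on top, 110 (x) x 90 (y) x 150 mm (z), 0.5 to 0.9 kg, slippery (friction about 0.2 to 0.35). Origin at the centre of its base, z to its top. It starts upright outside the mouth, its +y face turned to the caddy, 35 to 100 mm off the floor edge. Tipped into the bay, its z points along the caddy's +y, its +y face down.
- carton_foot (a point): Point on the carton: middle of the lower edge of its +y face, which meets the caddy's floor edge.
- carton_top (a point): Point on the carton: centre of its top face, which meets the buffer when the carton lies in the bay.
- carton_mid (a point): Point on the carton: its centre, 75 mm above the origin; 51 mm above the cabinet top when the carton lies on the bay's floor.
- jar: Glass jar with steel lid, 68 mm across, 92 mm high, origin under its centre. Bystander.
- torch: Red plastic torch lying along its x, 130 mm long, 38 mm high, origin under its middle. Bystander.
- coaster: Round wooden coaster, 92 mm across, 9 mm high, origin under its centre. Bystander.
- stand: Black plastic headset stand with two hooks at the top, base 130 mm across, 277 mm high, hooks reach 77 mm either way along x; origin under its centre. Bystander.
- mug: Blue mug, 76 mm across, 85 mm high, handle at +y; origin under its centre. Bystander.
Things that resemble listed ones, but are neither listed nor needed, are in the scene too. Leave any pink or turquoise look-alike of the carton alone.

How it is judged:
By the outcome, as a careful person would: the job done as asked, in the order asked, and still so for the second after the job is handed in, with the robot touching nothing.
It also fails if it takes over 72 s, if anything falls off the work surface, if the arm or the gripper's body presses on something with over 40 N, if the wrist force passes 120 N, or if a joint passes its speed limit or range.

## Working session

There is one attempt and no reset: what is moved stays moved. The work goes in short steps, Python scripts to look and compute and a tool call to move; the robot and the scene stay as the last step left them, time stands still between calls to the robot, and variables do not carry over. Pictures are saved under pics/ and viewed, and the job is handed in when it is done.

Besides the shell and the picture viewer there is one more tool, called after "Call:" as name(argument=value, ...), one argument or row to a line, values as JSON. send_rows: Moves the arm, as the interface text tells. Its arguments: {"type":"object","properties":{"increments":{"type":"array","items":{"type":"array","items":{"type":"array","items":{"type":"number"}}}},"hand":{"type":"number"}},"required":["increments"]}

```bash
mkdir -p pics
cat > h.py <<'E'
import numpy as np,cv2
from workcell import bot,viewer,order
def snap(n,tag):
    c=viewer.camera(n); np.savez(f'{tag}.npz',**{k:np.asarray(v) for k,v in c.items()})
    cv2.imwrite(f'pics/{tag}.png',c['image'][:,:,::-1]); return c
E
python3 - <<'E'
from h import *
for n in('scene','top'):
    c=snap(n,n+'0'); print(n,c['camera_matrix'],c['eye'],c['rotation'])
print(bot.get_obs())
E
```

```text
scene [[588.08821078   0.         323.82604902]
 [  0.         588.08821078 235.51026192]
 [  0.           0.           1.        ]] [0.70118444 1.11242684 1.22532783] [ 0.07499833  0.92250361 -0.37766981 -0.02697872]
top [[441.08429749   0.         317.11572948]
 [  0.         441.08429749 242.14153112]
 [  0.           0.           1.        ]] [0.49145378 0.06808699 1.2718053 ] [-0.70337122  0.71025757 -0.02721144  0.00791544]
{'clock': 0.1, 'joint_pos': array([1.33500170e+00, 2.41355219e-01, 3.85531180e-03, 1.33518586e+00,
       1.97408609e-05, 1.57080093e+00]), 'joint_vel': array([-0.00076607, -0.00237305,  0.0026566 , -0.00097656,  0.00021656,
        0.00010102]), 'tau': array([-6.21261534e-04, -3.73137617e+01,  2.53010416e+01,  1.08581706e-02,
       -4.75273836e-06, -2.40534249e-06]), 'eef_pos': array([0.11666526, 0.48559767, 0.21859182]), 'tool_rot': array([ 7.85372234e-01,  6.19023071e-01, -7.48064169e-04,  5.77054921e-04]), 'ft_force': array([ 0.21982796,  0.39859268, -0.46771318]), 'ft_torque': array([-0.01564422, -0.03057092,  0.02113025]), 'grip_width': 0.08547467788812514}
```

View pics/scene0.png

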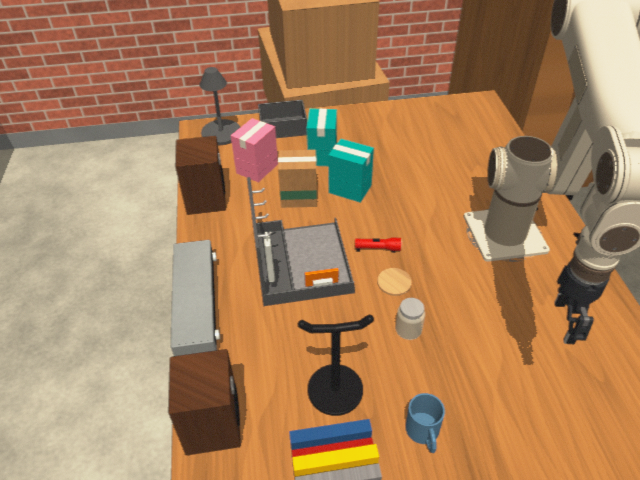

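View pics/top0.png

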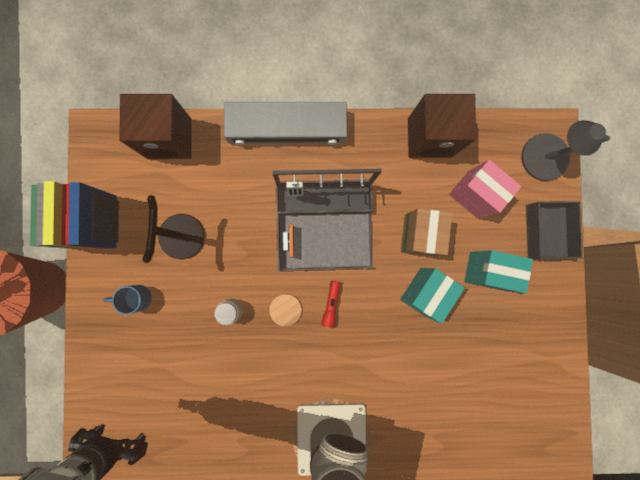

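In the top view the candidates are the brown carton with the green band at (428,232), pink look-alike (487,190), and turquoise ones at (433,293) and (500,270). The brown one with paper tape just outside the bay's mouth (x≈372) fits. I'll confirm with a crop and measure it.

```bash
cat >> h.py <<'E'
from scipy.spatial.transform import Rotation as R
def load(tag): return dict(np.load(f'{tag}.npz'))
def cloud(c):
    K=c['camera_matrix'];z=c['range_z'];v,u=np.mgrid[:480,:640]
    p=np.stack([(u-K[0,2])/K[0,0]*z,(v-K[1,2])/K[1,1]*z,z],-1)
    q=c['rotation']; M=R.from_quat(q).as_matrix() if q.shape==(4,) else q
    P=p@M.T+c['eye']; P[z<=0]=np.nan; return P
E
python3 - <<'E'
from h import *
c=load('top0');P=cloud(c)
s=load('scene0');Q=cloud(s)
print('table z',np.nanmedian(P[350:390,150:250,2]),np.nanmedian(Q[300:350,450:520,2]))
# crops
a=cv2.resize(c['image'][150:330,260:550],None,fx=2.7,fy=2.7,interpolation=cv2.INTER_CUBIC)
cv2.imwrite('pics/crop_top.png',a[:,:,::-1])
a=cv2.resize(s['image'][110:310,220:420],None,fx=3,fy=3,interpolation=cv2.INTER_CUBIC)
cv2.imwrite('pics/crop_sc.png',a[:,:,::-1])
for name,uv in dict(cart=(428,232),pink=(485,185),t1=(433,293),t2=(500,270),jar=(227,312),torch=(333,303),coast=(285,310),mug=(130,300),floor=(335,240),rim=(325,270),div=(325,213),rail=(325,173)).items():
    print(name,P[uv[1],uv[0]].round(3))
m=(P[...,2]>.14)&(P[...,2]<.16)
n,l,st,ce=cv2.connectedComponentsWithStats(m.astype(np.uint8))
for i in range(1,n):
    if st[i,4]>300:
        pts=P[l==i]; r=cv2.minAreaRect(pts[:,:2].astype(np.float32)*1000)
        print(ce[i],st[i,4],np.median(pts[:,2]).round(4),r)
for t,X in(('top',P),('scene',Q)):
  m=(X[...,2]>.135)&(X[...,2]<.16)&(X[...,1]<-.05)&(X[...,1]>-.35)&(X[...,0]>.3)&(X[...,0]<.65)
  n,l,st,ce=cv2.connectedComponentsWithStats(m.astype(np.uint8))
  for i in range(1,n):
    if st[i,4]>100:
        pts=X[l==i]; print(t,ce[i],st[i,4],np.median(pts[:,2]),cv2.minAreaRect(pts[:,:2].astype(np.float32)*1000))
E
```

```text
table z -0.0008651497658327401 -6.594131107240386e-05
cart [ 0.571 -0.248  0.15 ]
pink [ 0.691 -0.399  0.151]
t1 [ 0.414 -0.257  0.149]
t2 [ 0.471 -0.431  0.151]
jar [0.367 0.276 0.09 ]
torch [ 0.382 -0.009  0.032]
coast [0.362 0.126 0.011]
mug [0.395 0.564 0.004]
floor [ 0.56  -0.018  0.008]
rim [ 0.474  0.011 -0.001]
div [0.636 0.01  0.025]
rail [0.711 0.018 0.215]
[493.87689269 186.18564845] 1519 0.1492 ((689.23974609375, -424.83343505859375), (111.83091735839844, 93.60234832763672), 49.19013595581055)
[ 91.89053254 215.96449704] 338 0.1491 ((618.96337890625, 603.6888427734375), (11.0696439743042, 148.12069702148438), 89.89972686767578)
[432.14595661 231.65811966] 1521 0.1492 ((571.691650390625, -259.89227294921875), (91.80860900878906, 110.90605163574219), 82.64273834228516)
[508.33723958 271.58463542] 1536 0.1492 ((466.9300231933594, -455.4186706542969), (113.84734344482422, 90.41375732421875), 77.22459411621094)
[438.20811856 295.85244845] 1552 0.1492 ((406.8896484375, -271.34716796875), (91.5230941772461, 110.53926086425781), 55.83359146118164)
top [431.98503578 231.66883539] 1537 0.14920696097320518 ((571.691650390625, -259.89227294921875), (91.80860900878906, 110.90605163574219), 82.64273834228516)
top [437.98541535 295.75396322] 1577 0.14916317964514136 ((406.8896484375, -271.34716796875), (91.5230941772461, 110.53926086425781), 55.83359146118164)
scene [350.55607477 152.96495327] 856 0.1487089063758421 ((404.443603515625, -269.67205810546875), (102.00927734375, 115.9732666015625), 56.5311279296875)
scene [296.37850467 161.08995327] 856 0.14868993360902094 ((569.8214721679688, -257.94512939453125), (107.5047378540039, 109.5931396484375), 83.86407470703125)
```

View pics/crop_top.png

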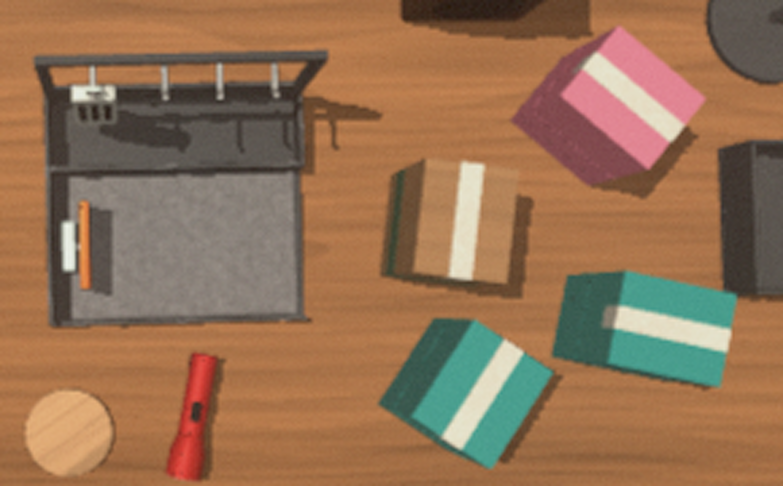

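View pics/crop_sc.png

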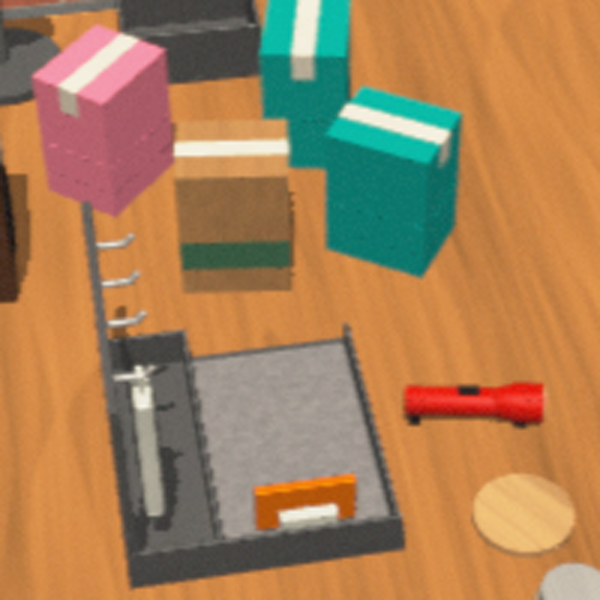

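Run:
```python
from h import *
c=load('top0');P=cloud(c);im=c['image']
print('noise',np.nanstd(P[360:390,380:300:-1,2]) if 0 else np.nanstd(P[350:390,150:250,2]), np.nanmedian(P[225:260,310:360,2]),np.nanstd(P[225:260,310:360,2]))
a=cv2.resize(im[160:280,265:390],None,fx=6,fy=4.9,interpolation=cv2.INTER_CUBIC)
cv2.imwrite('pics/caddy.png',a[:,:,::-1])
hsv=cv2.cvtColor(im,cv2.COLOR_RGB2HSV)
for v in (220,235,250,262): print(v,[tuple(x) for x in im[v,362:378].tolist()])
for u in (300,330,360): print(u,[tuple(x) for x in im[262:276,u].tolist()])
# orange plate
o=(hsv[...,0]<14)&(hsv[...,1]>190)&(hsv[...,2]>150); o[:,:270]=0;o[:,300:]=0;o[:200]=0;o[270:]=0
ys,xs=np.nonzero(o);print(xs.min(),xs.max(),ys.min(),ys.max()); print(np.nanmedian(P[o],0))
```

```text
noise 0.002484045275477907 0.005768008986103301 0.002577001802277723
220 [(136, 127, 121), (133, 125, 118), (134, 126, 119), (135, 127, 120), (137, 128, 120), (136, 127, 120), (118, 112, 106), (93, 85, 79), (99, 87, 79), (137, 98, 69), (178, 120, 78), (176, 119, 75), (175, 118, 75), (178, 121, 78), (178, 120, 77), (174, 118, 75)]
235 [(143, 133, 126), (140, 131, 124), (138, 128, 122), (133, 124, 117), (135, 125, 120), (136, 129, 122), (127, 118, 112), (103, 96, 90), (92, 83, 78), (95, 80, 68), (135, 92, 62), (171, 116, 75), (171, 116, 75), (168, 112, 69), (170, 115, 71), (168, 114, 72)]
250 [(135, 126, 120), (133, 123, 115), (139, 129, 121), (140, 130, 122), (141, 131, 124), (140, 132, 124), (136, 128, 119), (116, 110, 101), (95, 86, 80), (95, 83, 73), (134, 96, 69), (172, 117, 74), (170, 116, 72), (173, 119, 74), (169, 113, 70), (172, 118, 75)]
262 [(141, 132, 124), (146, 135, 128), (147, 137, 129), (144, 135, 126), (144, 135, 129), (141, 134, 126), (142, 133, 124), (128, 119, 111), (99, 93, 86), (98, 90, 82), (130, 100, 76), (171, 115, 74), (168, 114, 72), (167, 111, 69), (174, 119
[... 234 characters left out ...]
2), (175, 117, 73)]
330 [(138, 129, 120), (136, 128, 122), (136, 127, 120), (136, 127, 119), (130, 120, 115), (110, 102, 97), (105, 96, 88), (105, 82, 67), (142, 95, 63), (183, 123, 78), (178, 119, 76), (172, 115, 73), (172, 116, 74), (176, 119, 76)]
360 [(138, 130, 122), (133, 124, 117), (133, 121, 116), (125, 118, 109), (102, 95, 87), (93, 87, 80), (98, 83, 69), (136, 93, 60), (176, 120, 77), (181, 123, 77), (180, 122, 77), (169, 114, 71), (174, 118, 77), (178, 120, 75)]Traceback (most recent call last):
  File "<stdin>", line 11, in <module>
    return umr_minimum(a, axis, None, out, keepdims, initial, where)
ValueError: zero-size array to reduction operation minimum which has no identity
```

View pics/caddy.png

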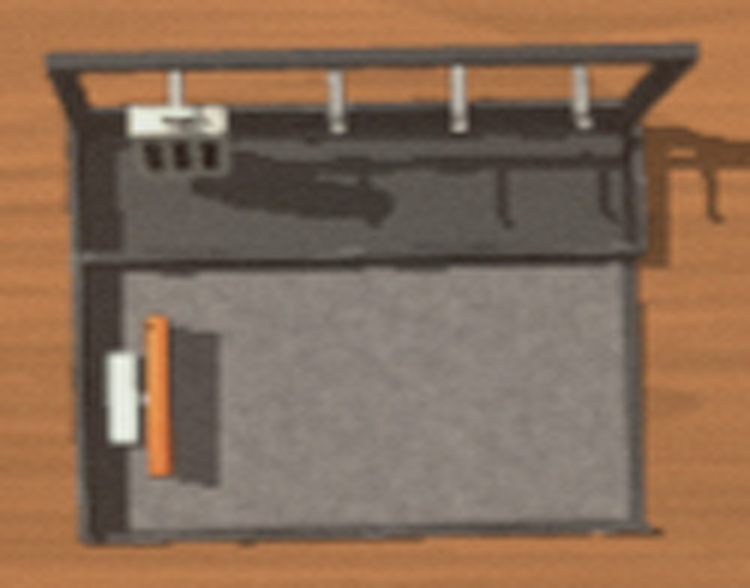

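```bash
cat >> h.py <<'E'
def ray(c,u,v,z):
    K=c['camera_matrix'];q=c['rotation'];M=R.from_quat(q).as_matrix() if q.shape==(4,) else q
    u=np.asarray(u,float);v=np.asarray(v,float)
    d=np.stack([(u-K[0,2])/K[0,0],(v-K[1,2])/K[1,1],np.ones_like(u)],-1)@M.T
    return c['eye']+d*((z-c['eye'][2])/d[...,2])[...,None]
def cross(a,th,up=True):
    s=(a-th) if up else (th-a)
    for i in range(len(s)-1):
        if s[i]<0<=s[i+1]: return i+s[i]/(s[i]-s[i+1])
def line(p):
    m=p.mean(0)
    for _ in range(3):
        u,s,vt=np.linalg.svd(p[:,:2]-p[:,:2].mean(0)); r=(p[:,:2]-p[:,:2].mean(0))@vt[1]; p=p[abs(r)<2.5*max(r.std(),3e-4)]
    d=vt[0]; return p[:,:2].mean(0),np.degrees(np.arctan2(d[1],d[0]))%180,r.std()
E
python3 - <<'E'
from h import *
c=load('top0');im=c['image'].astype(float)
sat=im[...,0]-im[...,2];g=im.mean(2)
e=[(364+cross(sat[v,364:380],55),v) for v in range(217,266)]
e=np.array(e);M=line(ray(c,e[:,0],e[:,1],.006));print('mouth',M)
e=np.array([(u,257+cross(g[257:272,u],115,False)) for u in range(292,366)if cross(g[257:272,u],115,False)])
A=line(ray(c,e[:,0],e[:,1],.006));print('felt rim side',A)
e=np.array([(u,205+cross(g[205:225,u],112)) for u in range(305,366) if cross(g[205:225,u],112)])
B=line(ray(c,e[:,0],e[:,1],.006));print('felt div side',B)
e=np.array([(u,264+cross(sat[264:276,u],55)) for u in range(288,366)])
print('rim top outer',line(ray(c,e[:,0],e[:,1],.026)))
e=np.array([(u,165+cross(-sat[165:175,u],-55)) for u in range(278,375) if cross(-sat[165:175,u],-55)])
print('rail far edge',line(ray(c,e[:,0],e[:,1],.212)),ray(c,[e[0,0],e[-1,0]],[e[0,1],e[-1,1]],.212))
e=np.array([(272+cross(-sat[v,272:285],-55),v) for v in range(185,265) if cross(-sat[v,272:285],-55)])
print('back outer',line(ray(c,e[:,0],e[:,1],.026)),line(ray(c,e[:,0],e[:,1],.045)))
hsv=cv2.cvtColor(c['image'],cv2.COLOR_RGB2HSV)
o=(sat>100)&(im[...,2]<75)&(im[...,0]>190);o[:,:280]=0;o[:,300:]=0;o[:210]=0;o[262:]=0
ys,xs=np.nonzero(o);print(xs.min(),xs.max(),ys.min(),ys.max())
print('orange top',cv2.minAreaRect((ray(c,xs,ys,.062)[:,:2]*1000).astype(np.float32)))
E
```

```text
mouth (array([ 0.54894321, -0.12433251]), np.float64(179.93754049801333), np.float64(0.0001495142196496049))
felt rim side (array([0.48513819, 0.00062954]), np.float64(91.09458678070416), np.float64(0.0004070828247323326))
felt div side (array([ 0.63239782, -0.01927084]), np.float64(90.89386120799003), np.float64(0.0006411556217192711))
rim top outer (array([0.47613983, 0.00640548]), np.float64(90.89430509774081), np.float64(0.0004376500798716525))
rail far edge (array([0.72111507, 0.01532864]), np.float64(90.82620459661094), np.float64(0.00021952378768729647)) [[ 0.71954352  0.13176617  0.212     ]
 [ 0.72247617 -0.10157759  0.212     ]]
back outer (array([0.60359283, 0.14793575]), np.float64(0.841799823122841), np.float64(0.00027454473738318863)) (array([0.60188258, 0.14671796]), np.float64(0.841799823122841), np.float64(0.0002703576063771143))
290 292 225 256
orange top ((556.6969604492188, 106.35823822021484), (5.476467132568359, 85.16472625732422), 89.56548309326172)
```

Caddy origin comes out near (0.5605, −0.1235) with yaw 0.85°. The bay mid-line, back wall (≈270 mm) and rail all agree. The carton's top is 92×111 mm at z≈0.149, centred at (0.572, −0.260) with yaw −7.4°, so there is about 91 mm of gap. The crops show the brown carton is the right one. Next I plan the approach.

```bash
cat >> h.py <<'E'
def yaw(o):
    x=R.from_quat(o['tool_rot']).apply([1,0,0]); return np.degrees(np.arctan2(x[1],x[0]))
def plan(wps,yawt,o=None,step=.048,ts=8.5):
    o=o or bot.get_obs(); p=o['eef_pos'].copy(); y=yaw(o); rows=[]
    for w in wps:
        w=np.array(w,float)
        n=int(np.ceil(np.linalg.norm(w-p)/step)); d=(w-p)/n
        for _ in range(n):
            a=np.radians(y); x=np.array([np.cos(a),np.sin(a),0]); yy=np.array([np.sin(a),-np.cos(a),0])
            t=np.clip(y-yawt,-ts,ts)
            rows.append([round(float(d@x),3),round(float(d@yy),3),round(float(-d[2]),3),round(float(t),1)]); y-=t
        p=w
    for i in range(0,len(rows),8): print(rows[i:i+8])
def st():
    o=bot.get_obs(); print('t',round(o['clock'],2),'p',o['eef_pos'].round(4),'yaw',round(yaw(o),2),'F',o['ft_force'].round(2),'T',o['ft_torque'].round(2),'w',round(o['grip_width'],4),'q',o['joint_pos'].round(2))
E
python3 -c "
from h import *
plan([(.2,.36,.26),(.36,.1,.26),(.41,-.12,.26),(.46,-.31,.25),(.56,-.345,.25)],0.85)"
```

```text
[[-0.026, 0.028, -0.01, 8.5], [-0.021, 0.031, -0.01, 8.5], [-0.016, 0.034, -0.01, 8.5], [-0.011, 0.036, -0.01, 8.5], [-0.008, 0.043, -0.0, 8.5], [-0.002, 0.044, -0.0, 8.5], [0.005, 0.043, -0.0, 8.5], [0.011, 0.042, -0.0, 8.5]]
[[0.017, 0.04, -0.0, 7.6], [0.022, 0.037, -0.0, -0.0], [0.022, 0.037, -0.0, 0.0], [0.009, 0.044, -0.0, 0.0], [0.009, 0.044, -0.0, 0.0], [0.009, 0.044, -0.0, 0.0], [0.009, 0.044, -0.0, 0.0], [0.009, 0.044, -0.0, 0.0]]
[[0.009, 0.038, 0.002, 0.0], [0.009, 0.038, 0.002, 0.0], [0.009, 0.038, 0.002, 0.0], [0.009, 0.038, 0.002, 0.0], [0.009, 0.038, 0.002, 0.0], [0.033, 0.012, -0.0, 0.0], [0.033, 0.012, -0.0, 0.0], [0.033, 0.012, -0.0, 0.0]]
```

Call:
send_rows(
  increments=[
    [[-0.026,0.028,-0.01,8.5],[-0.021,0.031,-0.01,8.5],[-0.016,0.034,-0.01,8.5],[-0.011,0.036,-0.01,8.5],[-0.008,0.043,0,8.5],[-0.002,0.044,0,8.5],[0.005,0.043,0,8.5],[0.011,0.042,0,8.5]],
  ],
  hand=-0.4,
)

```text
clock: 0.9
eef_pos: [0.2921, 0.2033, 0.2569]
tool_rot: [0.998, 0.067, -0.001, 0.004]
ft_force: [0.7, 0.5, -0.6]
grip_width: 0.0599
```

```bash
python3 -c "
from h import *
st()
plan([(.36,.1,.26),(.41,-.12,.26),(.46,-.31,.25),(.56,-.345,.25)],0.85)"
```

```text
t 0.9 p [0.2921 0.2033 0.2569] yaw 7.64 F [ 0.68  0.51 -0.6 ] T [ 0.02 -0.05  0.01] w 0.0599 q [ 0.61 -0.06 -0.23  1.4  -0.01  2.05]
[[0.018, 0.037, -0.001, 6.8], [0.022, 0.035, -0.001, -0.0], [0.022, 0.035, -0.001, 0.0], [0.009, 0.044, -0.0, 0.0], [0.009, 0.044, -0.0, 0.0], [0.009, 0.044, -0.0, 0.0], [0.009, 0.044, -0.0, 0.0], [0.009, 0.044, -0.0, 0.0]]
[[0.009, 0.038, 0.002, 0.0], [0.009, 0.038, 0.002, 0.0], [0.009, 0.038, 0.002, 0.0], [0.009, 0.038, 0.002, 0.0], [0.009, 0.038, 0.002, 0.0], [0.033, 0.012, -0.0, 0.0], [0.033, 0.012, -0.0, 0.0], [0.033, 0.012, -0.0, 0.0]]
```

Call:
send_rows(
  increments=[
    [[0.018,0.037,-0.001,6.8],[0.022,0.035,-0.001,0],[0.022,0.035,-0.001,0],[0.009,0.044,0,0],[0.009,0.044,0,0],[0.009,0.044,0,0],[0.009,0.044,0,0],[0.009,0.044,0,0]],
  ],
)

```text
clock: 1.7
eef_pos: [0.4078, -0.1345, 0.2605]
tool_rot: [1.0, 0.004, -0.002, 0.003]
ft_force: [0.4, 0.8, 0.5]
grip_width: 0.0595
```

Call:
send_rows(
  increments=[
    [[0.009,0.038,0.002,0],[0.009,0.038,0.002,0],[0.009,0.038,0.002,0],[0.009,0.038,0.002,0],[0.009,0.038,0.002,0],[0.033,0.012,0,0],[0.033,0.012,0,0],[0.033,0.012,0,0]],
  ],
)

```text
clock: 2.5
eef_pos: [0.5497, -0.3764, 0.2462]
tool_rot: [1.0, -0.004, -0.005, 0.002]
ft_force: [0.0, -0.1, 0.3]
grip_width: 0.06
```

```bash
python3 -c "
from h import *
st()
snap('top','top1');snap('scene','scene1')
"
```

```text
t 2.5 p [ 0.5497 -0.3764  0.2462] yaw -0.41 F [ 0.01 -0.14  0.27] T [-0.07 -0.05 -0.04] w 0.06 q [-0.6   0.6   0.61  1.59 -0.01  0.98]
```

View pics/top1.png

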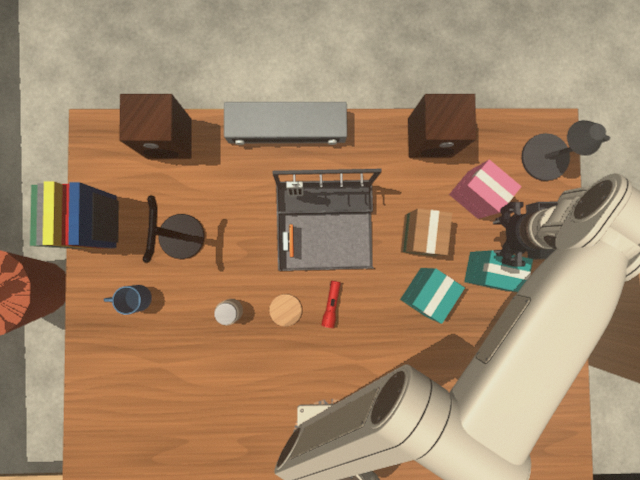

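View pics/scene1.png

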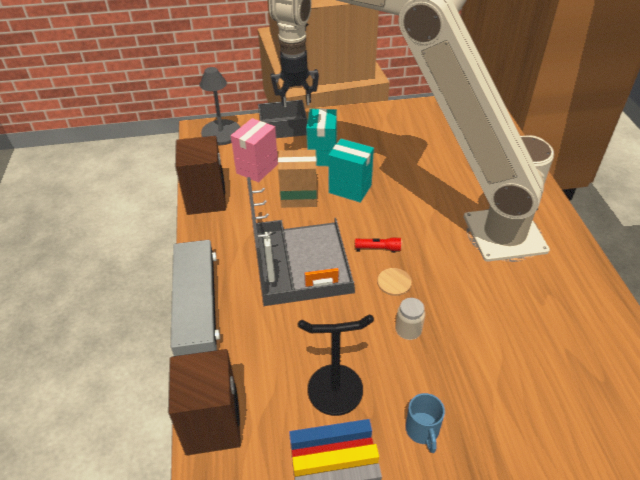

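Call:
send_rows(
  increments=[
    [[0.009,-0.015,0,-2.5],[0.008,-0.014,0,-2],[0,0,0.03,0],[0,0,0.035,0],[0,0,0.035,0],[0,0,0.03,0],[0,0,0.01,0],[0,0,0,0]],
  ],
)

```text
clock: 3.4
eef_pos: [0.5678, -0.3332, 0.1041]
tool_rot: [0.999, 0.048, -0.004, 0.001]
ft_force: [0.1, 0.3, -0.1]
grip_width: 0.0599
```

```bash
python3 -c "
from h import *
st()"
```

```text
t 3.4 p [ 0.5678 -0.3332  0.1041] yaw 5.56 F [ 0.1   0.27 -0.1 ] T [-0.01 -0.04  0.02] w 0.0599 q [-0.53  0.62  0.29  1.24 -0.    0.95]
```

Call:
send_rows(
  increments=[
    [[0,-0.005,0,0],[0,-0.005,0,0],[0,-0.005,0,0],[0,-0.005,0,0],[0,-0.005,0,0],[0,-0.005,0,0],[0,-0.005,0,0],[0,0,0,0]],
  ],
)

```text
clock: 4.2
eef_pos: [0.57, -0.3004, 0.1162]
tool_rot: [0.999, 0.048, 0.005, 0.008]
ft_force: [-0.3, -3.1, 1.1]
grip_width: 0.0597
```

```bash
cat >> h.py <<'E'
def carton(c):
    P=cloud(c); v=(P[...,2]>.14)&(P[...,2]<.157)&(P[...,1]<-.0)&(P[...,1]>-.36)&(P[...,0]>.485)&(P[...,0]<.66)
    im=c['image'].astype(float); b=im.mean(2)>100
    v=(v&b).astype(np.uint8); n,l,s,ce=cv2.connectedComponentsWithStats(v); i=1+np.argmax(s[1:,4])
    pts=P[l==i]; return np.round(np.r_[np.median(pts[:,2])*1000,np.hstack(cv2.minAreaRect(pts[:,:2].astype(np.float32)*1000))],1),s[i]
E
python3 -c "
from h import *
st();c=snap('top','top2');print(carton(c),carton(load('top1')))
a=cv2.resize(c['image'][150:330,260:550],None,fx=2.7,fy=2.7,interpolation=cv2.INTER_CUBIC);cv2.imwrite('pics/c2.png',a[:,:,::-1])"
```

```text
t 4.2 p [ 0.57   -0.3004  0.1162] yaw 5.51 F [-0.34 -3.1   1.1 ] T [-0.34  0.01 -0.07] w 0.0597 q [-0.48  0.57  0.23  1.21 -0.01  0.99]
(array([ 152.1,  576.3, -225. ,   70.7,  111.1,   82.6]), array([404, 208,  32,  45, 991], dtype=int32)) (array([ 149.3,  571.7, -259.8,   91. ,  110.9,   82.1]), array([ 413,  209,   40,   46, 1512], dtype=int32))
```

View pics/c2.png

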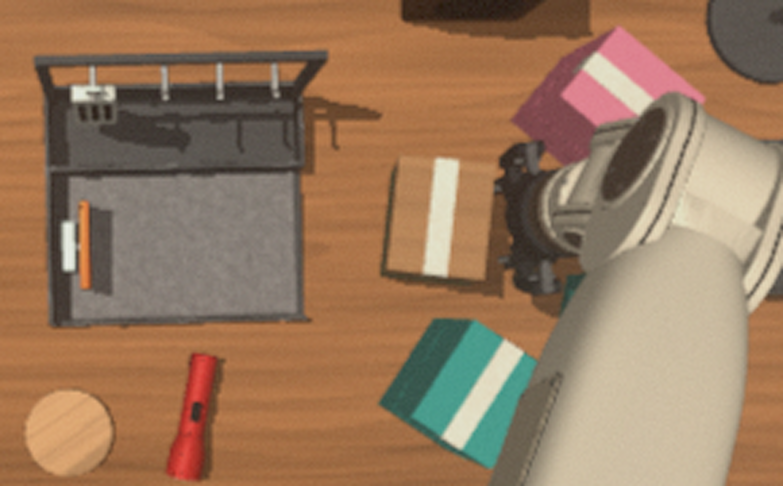

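The carton is leaning forward: the +y face is now hidden and its top has shifted toward the bay. The knuckles probably bear near its top edge. I back off gently so it settles upright, and then push lower.

Call:
send_rows(
  increments=[
    [[0,0.003,0,0],[0,0.004,0,0],[0,0.004,0,0],[0,0.004,0,0],[0,0.005,0,0],[0,0.006,0,0],[0,0.008,0,0],[0,0.01,0,0]],
  ],
)

```text
clock: 5.05
eef_pos: [0.572, -0.3445, 0.1124]
tool_rot: [0.999, 0.049, 0.001, 0.004]
ft_force: [0.7, -1.0, -0.0]
grip_width: 0.0598
```

```bash
python3 -c "
from h import *
st();c=snap('top','top3');print(carton(c))
s=snap('scene','scene3')
a=cv2.resize(s['image'][40:310,180:420],None,fx=2.2,fy=2.2,interpolation=cv2.INTER_CUBIC);cv2.imwrite('pics/c3.png',a[:,:,::-1])"
```

```text
t 5.05 p [ 0.572  -0.3445  0.1124] yaw 5.62 F [ 0.72 -1.04 -0.04] T [-0.    0.01  0.05] w 0.0598 q [-0.54  0.63  0.32  1.26 -0.01  0.93]
(array([ 149.4,  572.4, -259.6,   91.3,  111.2,   83.6]), array([ 413,  209,   39,   46, 1503], dtype=int32))
```

View pics/c3.png

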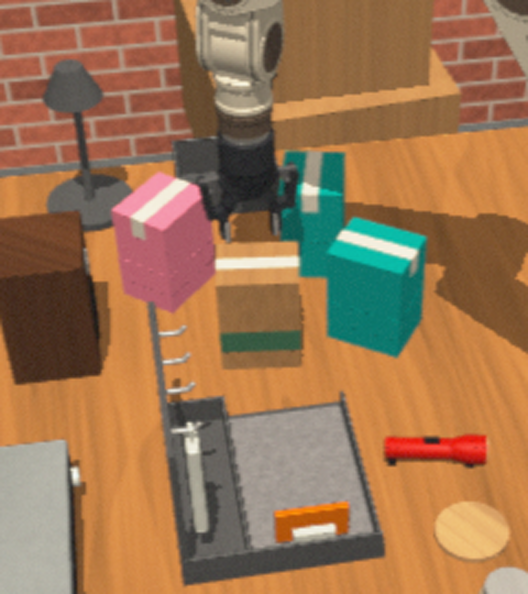

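It only rocked and came back to (0.572, −0.260). The finger links bear on its top edge, so a low push is needed. I will turn the tool 90° and push with the back of one open finger, which stands ahead of the body, low down. The slot behind the carton has about 10 mm to spare on each side at x = 0.58.

Call:
send_rows(
  increments=[
    [[0,0.003,-0.02,0],[0,0,-0.03,0],[0,0,-0.03,0],[0,0,-0.03,-8],[0,0,-0.02,-8.5],[0,0,0,-8.5],[0,0,0,-8.5],[0,0,0,-8.5]],
  ],
  hand=-1,
)

```text
clock: 5.95
eef_pos: [0.5719, -0.3467, 0.2478]
tool_rot: [0.913, 0.408, 0.001, 0.003]
ft_force: [-0.9, -0.5, 0.1]
grip_width: 0.0852
```

Call:
send_rows(
  increments=[
    [[0,0,0,-8.5],[0,0,0,-8.5],[0,0,0,-8.5],[0,0,0,-8.5],[0,0,0,-6],[0,0,0,0],[0,0,0,0],[0,0,0,0]],
  ],
)

```text
clock: 6.75
eef_pos: [0.5726, -0.3451, 0.2494]
tool_rot: [0.715, 0.699, 0.001, 0.003]
ft_force: [0.2, -0.5, -0.7]
grip_width: 0.085
```

```bash
python3 -c "
from h import *
st();plan([(.58,-.375,.2)],90.85,step=.02)
s=snap('scene','scene4');c=snap('top','top4')
a=cv2.resize(s['image'][20:220,180:420],None,fx=2.5,fy=2.5,interpolation=cv2.INTER_CUBIC);cv2.imwrite('pics/c4.png',a[:,:,::-1])"
```

```text
t 6.75 p [ 0.5726 -0.3451  0.2494] yaw 88.7 F [ 0.19 -0.46 -0.69] T [-0.02  0.05  0.01] w 0.085 q [-0.54  0.59  0.61  1.58  0.   -0.52]
[[-0.01, 0.003, 0.016, -2.1], [-0.01, 0.002, 0.016, 0.0], [-0.01, 0.002, 0.016, 0.0]]
```

View pics/c4.png

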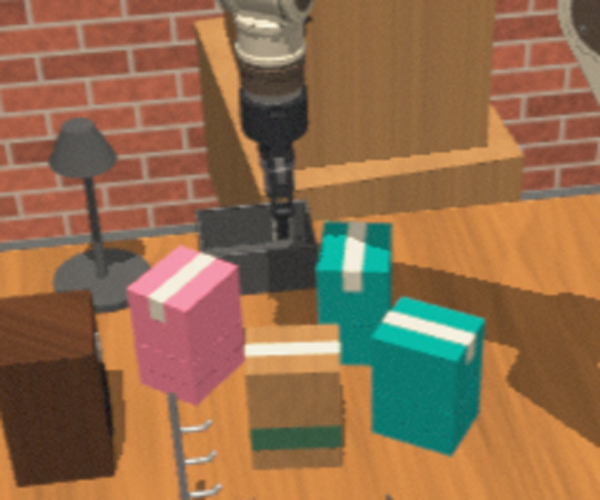

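Call:
send_rows(
  increments=[
    [[-0.011,0.003,0,-2],[-0.011,0.003,0,0],[-0.01,0.002,0,0],[0,0,0,0],[0,0,0,0],[0,0,0,0],[0,0,0,0],[0,0,0,0]],
  ],
)

```text
clock: 7.65
eef_pos: [0.5808, -0.3761, 0.2498]
tool_rot: [0.703, 0.711, 0.001, 0.003]
ft_force: [-0.9, 0.1, 0.2]
grip_width: 0.0857
```

```bash
python3 -c "
from h import *
st();c=snap('top','top5')
P=cloud(c)
m=(P[...,2]>.14)&(P[...,2]<.157)
n,l,s,ce=cv2.connectedComponentsWithStats(m.astype(np.uint8))
for i in range(1,n):
    if s[i,4]>300 and ce[i][0]>380: print(ce[i],cv2.boxPoints(cv2.minAreaRect(P[l==i][:,:2].astype(np.float32)*1000)).round(0).tolist())
a=cv2.resize(c['image'][150:330,360:640],None,fx=2.7,fy=2.7,interpolation=cv2.INTER_CUBIC);cv2.imwrite('pics/c5.png',a[:,:,::-1])"
```

```text
t 7.65 p [ 0.5808 -0.3761  0.2498] yaw 90.7 F [-0.86  0.06  0.2 ] T [ 0.03  0.   -0.02] w 0.0857 q [-0.58  0.65  0.72  1.63  0.   -0.59]
[493.83962889 186.15175613] [[617.0, -436.0], [688.0, -497.0], [761.0, -413.0], [691.0, -352.0]]
[432.06032787 231.40918033] [[512.0, -300.0], [623.0, -312.0], [633.0, -220.0], [522.0, -208.0]]
[503.41593695 268.94658494] [[413.0, -491.0], [501.0, -511.0], [524.0, -409.0], [436.0, -389.0]]
[438.19961365 295.81262073] [[335.0, -279.0], [427.0, -341.0], [478.0, -265.0], [387.0, -202.0]]
```

View pics/c5.png

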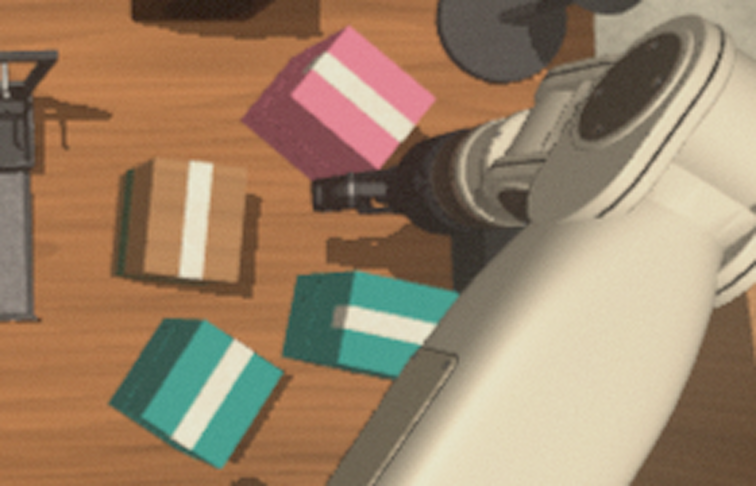

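Call:
send_rows(
  increments=[
    [[0,0,0.02,0],[0,0,0.03,0],[0,0,0.03,0],[0,0,0.03,0],[0,0,0.02,0],[0,0,0.01,0],[0,0,0,0],[0,0,0,0]],
  ],
)

```text
clock: 8.5
eef_pos: [0.584, -0.3758, 0.1095]
tool_rot: [0.702, 0.712, 0.002, 0.007]
ft_force: [0.5, -0.6, 0.3]
grip_width: 0.0852
```

```bash
python3 -c "
from h import *
st()"
```

```text
t 8.5 p [ 0.584  -0.3758  0.1095] yaw 90.8 F [ 0.49 -0.61  0.34] T [0.03 0.02 0.02] w 0.0852 q [-0.57  0.68  0.4   1.28  0.   -0.59]
```

Call:
send_rows(
  increments=[
    [[0,-0.004,0,0],[0,-0.001,0.01,0],[0,-0.001,0.015,0],[0,-0.001,0.015,0],[0,-0.001,0.012,0],[0,0,0.007,0],[0,0,0,0],[0,0,0,0]],
  ],
)

```text
clock: 9.3
eef_pos: [0.5808, -0.3818, 0.0566]
tool_rot: [0.703, 0.711, 0.003, 0.016]
ft_force: [0.4, -0.6, 0.8]
grip_width: 0.0853
```

```bash
python3 -c "
from h import *
st()"
```

```text
t 9.3 p [ 0.5808 -0.3818  0.0566] yaw 90.67 F [ 0.41 -0.56  0.76] T [-0.14 -0.01 -0.05] w 0.0853 q [-0.58  0.7   0.3   1.14  0.   -0.59]
```

Call:
send_rows(
  increments=[
    [[0.005,0,0.002,0],[0.005,0,0.002,0],[0.005,0,0.002,0],[0.004,0,0.001,0],[0.004,0,0.001,0],[0.004,0,0.001,0],[0.004,0,0.001,0],[0,0,0,0]],
  ],
)

```text
clock: 10.1
eef_pos: [0.5825, -0.3495, 0.0482]
tool_rot: [0.703, 0.711, 0.003, 0.019]
ft_force: [-0.1, -1.1, -0.4]
grip_width: 0.0854
```

```bash
python3 -c "
from h import *
st();c=snap('top','top6');print(carton(c))
a=cv2.resize(c['image'][150:330,260:550],None,fx=2.7,fy=2.7,interpolation=cv2.INTER_CUBIC);cv2.imwrite('pics/c6.png',a[:,:,::-1])"
```

```text
t 10.1 p [ 0.5825 -0.3495  0.0482] yaw 90.68 F [-0.08 -1.07 -0.38] T [-0.19  0.01 -0.02] w 0.0854 q [-0.54  0.67  0.22  1.08 -0.   -0.55]
(array([ 149.4,  578.8, -201. ,   58.4,  111.2,   84.4]), array([397, 207,  25,  45, 785], dtype=int32))
```

View pics/c6.png

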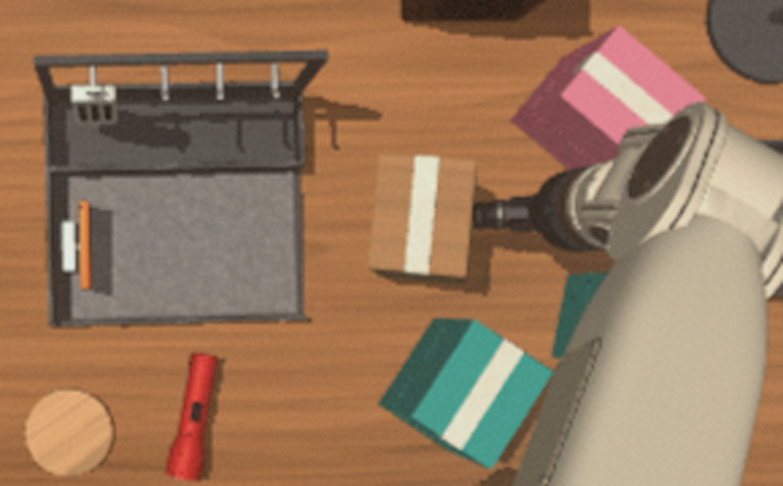

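Run:
```python
from h import *
c=load('top6');P=cloud(c)
v=(P[...,2]>.10)&(P[...,2]<.2)&(P[...,1]<-.1)&(P[...,1]>-.30)&(P[...,0]>.50)&(P[...,0]<.65)&(c['image'].mean(2)>100)
p=P[v];A=np.c_[p[:,:2],np.ones(len(p))];s=np.linalg.lstsq(A,p[:,2],rcond=None)[0];print(s,np.degrees(np.arctan(s[:2])),p.min(0),p.max(0))
print(cv2.minAreaRect(p[:,:2].astype(np.float32)*1000))
s=snap('scene','scene6')
a=cv2.resize(s['image'][80:310,220:420],None,fx=2.6,fy=2.6,interpolation=cv2.INTER_CUBIC);cv2.imwrite('pics/c7.png',a[:,:,::-1])
st()
```

```text
[-0.03310047 -0.28215239  0.11386991] [ -1.89582514 -15.75653979] [ 0.51878234 -0.284621    0.11150429] [ 0.63639094 -0.16813268  0.17649089]
((575.9392700195312, -228.42727661132812), (112.14996337890625, 111.33259582519531), 83.31488037109375)
t 10.2 p [ 0.5824 -0.3501  0.0482] yaw 90.66 F [ 0.25 -0.87  0.79] T [-0.21  0.05 -0.02] w 0.0855 q [-0.54  0.67  0.22  1.09 -0.   -0.55]
```

View pics/c7.png

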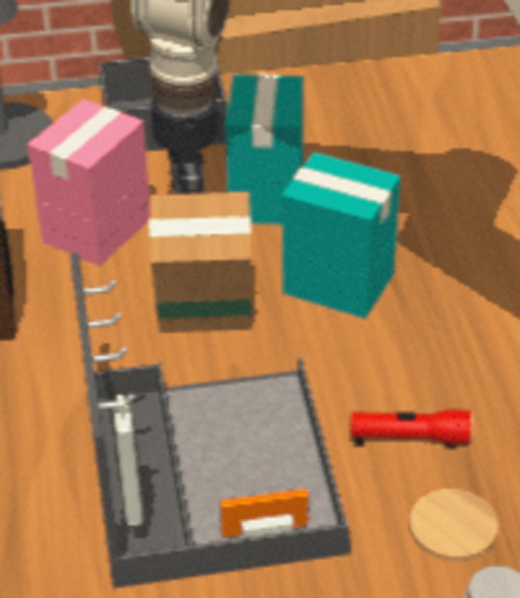

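Run:
```python
from h import *
c=load('top6');P=cloud(c)
for u in range(425,475,4): print(u,P[228,u].round(3),c['image'][228,u])
print()
for v in (218,223,226,229,232,236,240): print(v,P[v,446].round(3),c['image'][v,446])
c=load('top5');P=cloud(c)
print('free view, TCP .5808,-.3761,.2498')
for u in range(470,530,5): print(u,P[221,u].round(3),c['image'][221,u])
```

```text
425 [ 0.58  -0.237  0.163] [176 129  88]
429 [ 0.58  -0.248  0.158] [178 131  88]
433 [ 0.579 -0.255  0.169] [174 127  88]
437 [ 0.582 -0.278  0.128] [74 64 57]
441 [ 0.58  -0.278  0.163] [67 58 51]
445 [ 0.579 -0.285  0.174] [160 152 141]
449 [ 0.579 -0.296  0.17 ] [103  96  89]
453 [ 0.579 -0.306  0.172] [99 93 87]
457 [ 0.577 -0.31   0.188] [56 46 38]
461 [ 0.575 -0.31   0.216] [61 53 46]
465 [ 0.575 -0.318  0.22 ] [66 56 46]
469 [ 0.571 -0.31   0.269] [92 75 60]
473 [ 0.569 -0.31   0.291] [130 118  99]

218 [ 0.622 -0.345 -0.004] [171 116  75]
223 [ 0.607 -0.343  0.003] [159 107  71]
226 [ 0.584 -0.287  0.175] [73 66 58]
229 [ 0.576 -0.287  0.175] [94 87 80]
232 [ 0.568 -0.286  0.176] [63 54 48]
236 [ 0.569 -0.343 -0.001] [106  74  48]
240 [ 0.557 -0.342  0.001] [100  68  45]
free view, TCP .5808,-.3761,.2498
470 [ 0.613 -0.416 -0.003] [184 124  80]
475 [ 0.612 -0.43  -0.001] [102  73  51]
480 [ 0.581 -0.31   0.333] [57 47 40]
485 [ 0.577 -0.307  0.366] [74 65 60]
490 [ 0.576 -0.312  0.379] [151 140 131]
495 [ 0.576 -0.324  0.375] [95 88 83]
500 [ 0.576 -0.336  0.373] [94 86 82]
505 [ 0.575 -0.341  0.385] [55 44 38]
510 [ 0.573 -0.339  0.41 ] [49 39 34]
515 [ 0.571 -0.343  0.423] [56 48 43]
520 [ 0.57  -0.347  0.435] [69 61 52]
525 [ 0.567 -0.342  0.464] [68 55 47]
```

The depth image shows the knuckles standing 70 mm out at TCP+0.09 to 0.12 m. They touched the carton's top edge again and it leaned 16°. I'll let it back gently, then push with only the pads touching (pads spanning the top edge) and the tool sinking slowly, so that pad friction holds its back down.

Call:
send_rows(
  increments=[
    [[-0.003,0,0,0],[-0.004,0,0,0],[-0.004,0,0,0],[-0.004,0,0,0],[-0.005,0,0,0],[-0.005,0,0,0],[-0.005,0,0,0],[-0.003,0,-0.005,0]],
  ],
)

```text
clock: 11.0
eef_pos: [0.5813, -0.3862, 0.052]
tool_rot: [0.703, 0.711, 0.003, 0.017]
ft_force: [-0.4, -0.1, 0.1]
grip_width: 0.0852
```

Call:
send_rows(
  increments=[
    [[-0.002,0,-0.02,0],[0,0,-0.03,0],[0,0,-0.04,0],[0,0,-0.04,0],[0,0,-0.03,0],[0,0,-0.02,0],[0,0,0,8.5],[0,0,0,8.5]],
  ],
)

```text
clock: 11.8
eef_pos: [0.5763, -0.3812, 0.2424]
tool_rot: [0.802, 0.597, 0.009, 0.014]
ft_force: [0.1, 0.0, -0.3]
grip_width: 0.0853
```

Call:
send_rows(
  increments=[
    [[0,0,0,8.5],[0,0,0,8.5],[0,0,0,8.5],[0,0,0,8.5],[0,0,0,8.5],[0,0,0,8.5],[0,0,0,8.5],[0,0,0,5]],
  ],
  hand=-0.4,
)

```text
clock: 12.6
eef_pos: [0.5777, -0.3766, 0.2484]
tool_rot: [0.997, 0.069, 0.018, 0.005]
ft_force: [-0.4, -0.2, -0.1]
grip_width: 0.0599
```

```bash
python3 -c "
from h import *
st();c=snap('top','top7');print(carton(c))
plan([(.566,-.34,.2)],4)
P=cloud(c)
m=(P[...,2]>.14)&(P[...,2]<.157)
n,l,s,ce=cv2.connectedComponentsWithStats(m.astype(np.uint8))
for i in range(1,n):
    if s[i,4]>300 and ce[i][0]>380: print(ce[i],cv2.boxPoints(cv2.minAreaRect(P[l==i][:,:2].astype(np.float32)*1000)).round(0).tolist())
"
```

```text
t 12.6 p [ 0.5777 -0.3766  0.2484] yaw 7.92 F [-0.44 -0.23 -0.05] T [0.   0.07 0.01] w 0.0599 q [-0.58  0.61  0.65  1.57  0.01  0.85]
(array([ 149.1,  572.5, -259.6,   91.7,  111.5,   83.9]), array([ 413,  209,   39,   46, 1513], dtype=int32))
[[-0.003, -0.019, 0.024, 3.8], [-0.005, -0.019, 0.024, 0.0]]
[491.94431555 183.55143078] [[618.0, -434.0], [688.0, -496.0], [761.0, -413.0], [691.0, -351.0]]
[431.96599084 231.40091563] [[512.0, -299.0], [623.0, -311.0], [633.0, -219.0], [522.0, -207.0]]
[505.8271976  269.89782119] [[411.0, -500.0], [499.0, -519.0], [524.0, -408.0], [436.0, -388.0]]
[438.24565916 295.8       ] [[335.0, -278.0], [427.0, -341.0], [478.0, -265.0], [387.0, -202.0]]
```

Call:
send_rows(
  increments=[
    [[-0.005,-0.013,0.02,3],[-0.004,-0.012,0.03,3],[-0.002,-0.005,0.03,0],[0,0,0.02,0],[0,0,0.01,0],[0,0,0,0],[0,0,0,0],[0,0,0,0]],
  ],
)

```text
clock: 13.45
eef_pos: [0.5705, -0.3466, 0.1402]
tool_rot: [1.0, 0.02, 0.023, 0.004]
ft_force: [1.1, -0.2, -0.7]
grip_width: 0.06
```

```bash
python3 -c "
from h import *
st()"
```

```text
t 13.45 p [ 0.5705 -0.3466  0.1402] yaw 2.31 F [ 1.11 -0.21 -0.65] T [-0.02  0.04 -0.04] w 0.06 q [-0.55  0.58  0.31  1.26  0.02  0.98]
```

Call:
send_rows(
  increments=[
    [[0,-0.006,0.004,0],[0,-0.006,0.004,0],[0,-0.006,0.003,0],[0,-0.004,0.002,0],[0,-0.004,0.002,0],[0,-0.004,0.002,0],[0,-0.004,0.002,0],[0,-0.003,0.002,0]],
  ],
)

```text
clock: 14.25
eef_pos: [0.5731, -0.3111, 0.1228]
tool_rot: [0.999, 0.019, 0.027, 0.009]
ft_force: [-1.3, -3.2, 1.6]
grip_width: 0.0598
```

```bash
cat >> h.py <<'E'
def tilt(c,ylo=-.31,xlo=.5,xhi=.65):
    P=cloud(c);v=(P[...,2]>.12)&(P[...,2]<.19)&(P[...,1]<-.05)&(P[...,1]>ylo)&(P[...,0]>xlo)&(P[...,0]<xhi)&(c['image'].mean(2)>105)
    v=cv2.erode(v.astype(np.uint8),np.ones((3,3)))>0
    p=P[v];s=np.linalg.lstsq(np.c_[p[:,:2],np.ones(len(p))],p[:,2],rcond=None)[0]
    v2=v;print('tilt deg',np.degrees(np.arctan(-s[1])).round(1),'rect',[np.round(x,1) for x in cv2.minAreaRect(p[:,:2].astype(np.float32)*1000)],'ymax',np.percentile(p[:,1],99).round(4))
E
python3 -c "
from h import *
st();c=snap('top','top8');tilt(c);tilt(load('top7'))
a=cv2.resize(c['image'][150:330,260:550],None,fx=2.7,fy=2.7,interpolation=cv2.INTER_CUBIC);cv2.imwrite('pics/c8.png',a[:,:,::-1])"
```

```text
t 14.25 p [ 0.5731 -0.3111  0.1228] yaw 2.22 F [-1.33 -3.17  1.57] T [-0.65  0.04 -0.15] w 0.0598 q [-0.5   0.55  0.21  1.17  0.01  1.03]
tilt deg 3.2 rect [array([ 573.2, -250.7]), array([ 86.1, 105.8]), np.float64(84.1)] ymax -0.2066
tilt deg -0.1 rect [array([ 572.4, -258.9]), array([ 85.9, 106.7]), np.float64(81.6)] ymax -0.214
```

View pics/c8.png

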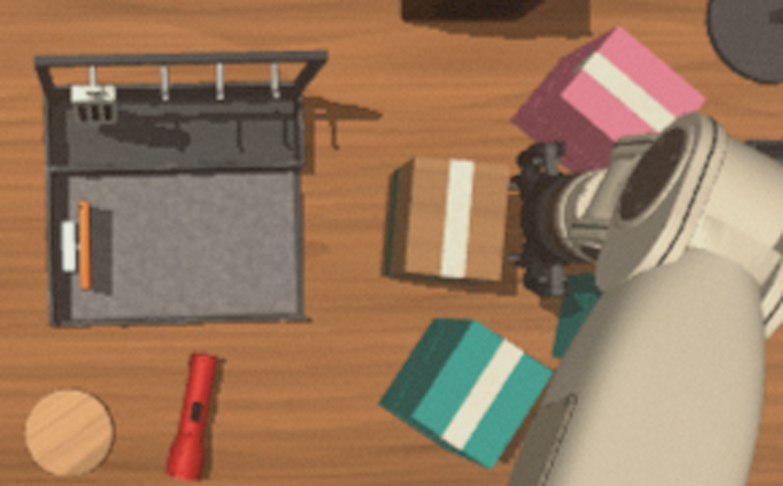

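It leans about 3° at 3.2 N, so it is heavy with friction near 0.33 and the contact is still too high. Next I shut the fingers, which puts the tips lowest relative to the body, and push with the tip near z≈0.09. The body will stay just above the carton's top, and I'll hold the height against the lift.

Call:
send_rows(
  increments=[
    [[0,0.004,0,0],[0,0.004,0,0],[0,0.005,0,0],[0,0.007,0,0],[0,0.007,0.006,0],[0,0.004,0.006,0],[0,0,0.006,0],[0,0,0.004,0]],
  ],
  hand=1,
)

```text
clock: 15.1
eef_pos: [0.5744, -0.3426, 0.0971]
tool_rot: [0.999, 0.02, 0.026, 0.006]
ft_force: [-0.6, 0.8, -1.3]
grip_width: -0.0004
```

```bash
python3 -c "
from h import *
st()"
```

```text
t 15.1 p [ 0.5744 -0.3426  0.0971] yaw 2.27 F [-0.62  0.78 -1.3 ] T [0.03 0.06 0.02] w -0.0004 q [-0.55  0.6   0.24  1.15  0.02  0.99]
```

Call:
send_rows(
  increments=[
    [[0,-0.006,-0.002,0],[0,-0.006,0,0],[0,-0.006,0,0],[0,-0.005,0.001,0],[0,-0.004,0.001,0],[0,-0.004,0.001,0],[0,-0.004,0.002,0],[0,-0.004,0.002,0]],
  ],
)

```text
clock: 15.9
eef_pos: [0.5769, -0.3093, 0.1003]
tool_rot: [0.999, 0.018, 0.031, 0.016]
ft_force: [0.4, -3.7, 2.0]
grip_width: -0.0002
```

```bash
python3 -c "
from h import *
st();c=snap('top','top9');tilt(c)"
```

```text
t 15.9 p [ 0.5769 -0.3093  0.1003] yaw 2.08 F [ 0.36 -3.7   1.97] T [-0.55  0.03 -0.01] w -0.0002 q [-0.49  0.56  0.16  1.1   0.    1.04]
tilt deg 3.0 rect [array([ 574.1, -250.1]), array([ 85.7, 106.4]), np.float64(83.8)] ymax -0.2064
```

Call:
send_rows(
  increments=[
    [[0,-0.004,0.002,0],[0,-0.004,0.002,0],[0,-0.004,0.002,0],[0,-0.004,0.002,0],[0,-0.004,0.002,0],[0,-0.004,0.002,0],[0,0,0,0],[0,0,0,0]],
  ],
)

```text
clock: 16.75
eef_pos: [0.5819, -0.2958, 0.0995]
tool_rot: [0.999, 0.014, 0.04, 0.03]
ft_force: [0.0, -4.5, 2.3]
grip_width: 0.0001
```

```bash
python3 -c "
from h import *
st();c=snap('top','top10');tilt(c)
s=snap('scene','scene10')
a=np.hstack([cv2.resize(c['image'][170:290,360:520],None,fx=2.5,fy=2.5),cv2.resize(s['image'][100:220,230:390],None,fx=2.5,fy=2.5)]);cv2.imwrite('pics/c10.png',a[:,:,::-1])"
```

```text
t 16.75 p [ 0.5819 -0.2958  0.0995] yaw 1.79 F [ 0.05 -4.49  2.27] T [-0.77 -0.   -0.11] w 0.0001 q [-0.46  0.53  0.12  1.05 -0.02  1.08]
tilt deg 10.2 rect [array([ 576.4, -231.2]), array([ 84.4, 105.8]), np.float64(84.9)] ymax -0.1891
```

View pics/c10.png

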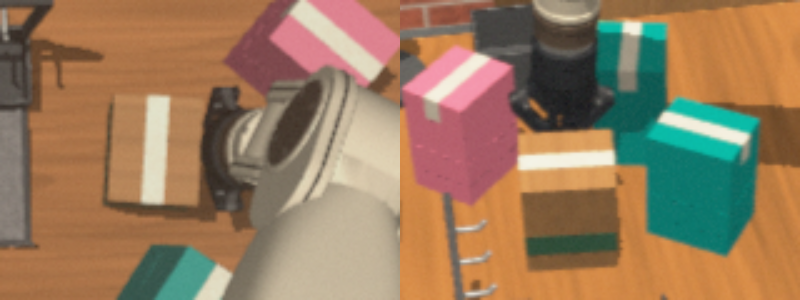

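Still no slide: the carton leans 10° at 4.5 N, so table friction is stronger than a high straight push can beat. I'll walk it instead, pushing alternately near its two ends. That turns it on the spot with about 60% of the force, which stays below tipping.

Call:
send_rows(
  increments=[
    [[0,0.004,0,0],[0,0.004,0,0],[0,0.005,0,0],[0,0.005,0,0],[0.002,0.008,0,0],[0.008,0.006,0,0],[0.012,0.003,0,0],[0.012,0,0,0]],
  ],
)

```text
clock: 17.65
eef_pos: [0.6141, -0.3299, 0.0997]
tool_rot: [0.999, 0.014, 0.036, 0.025]
ft_force: [-0.3, -1.0, -0.7]
grip_width: 0.0
```

```bash
python3 -c "
from h import *
st();c=snap('top','top11');tilt(c)"
```

```text
t 17.65 p [ 0.6141 -0.3299  0.0997] yaw 1.73 F [-0.35 -0.99 -0.67] T [0.03 0.04 0.01] w 0.0 q [-0.49  0.63  0.28  1.14 -0.01  1.05]
tilt deg 0.0 rect [array([ 574.1, -258.4]), array([ 85.2, 106.1]), np.float64(85.0)] ymax -0.216
```

Call:
send_rows(
  increments=[
    [[0,-0.006,0,0],[0,-0.005,0,0],[0,-0.005,0,0],[0,-0.005,0,0],[0,-0.005,0,0],[0,-0.005,0,0],[0,-0.005,0,0],[0,0,0,0]],
  ],
)

```text
clock: 18.5
eef_pos: [0.6171, -0.2974, 0.105]
tool_rot: [0.999, 0.013, 0.042, 0.032]
ft_force: [0.4, -1.5, -0.1]
grip_width: 0.0001
```

```bash
python3 -c "
from h import *
st();c=snap('top','top12');tilt(c)"
```

```text
t 18.5 p [ 0.6171 -0.2974  0.105 ] yaw 1.67 F [ 0.4  -1.47 -0.14] T [-0.23  0.01  0.02] w 0.0001 q [-0.44  0.59  0.22  1.1  -0.02  1.1 ]
tilt deg 4.5 rect [array([ 577. , -239.9]), array([105.7,  86.2]), np.float64(1.6)] ymax -0.1978
```

The push has started to turn it (yaw −5° → +2°), but the tool itself has been leaning over, tip trailing about 3.6°. That puts the contact at the carton's top edge every time. I'll back off and look before mending the tool's lean.

Call:
send_rows(
  increments=[
    [[0,0.004,0,0],[0,0.005,0,0],[0,0.006,0,0],[0,0.01,-0.005,0],[0,0.005,-0.03,0],[0,0,-0.045,0],[0,-0.01,-0.03,0],[-0.02,-0.04,0,0]],
  ],
)

```text
clock: 19.35
eef_pos: [0.5861, -0.2764, 0.2102]
tool_rot: [0.999, 0.011, 0.038, 0.027]
ft_force: [1.8, 0.5, -0.1]
grip_width: 0.0
```

```bash
cat >> h.py <<'E'
def tz():
    o=bot.get_obs(); z=R.from_quat(o['tool_rot']).apply([0,0,1]); return np.degrees(z[:2]).round(2)
E
python3 -c "
from h import *
st();print('tilt xy deg',tz());c=snap('top','top13');tilt(c)
plan([(.45,.08,.2)],0.85,step=.045)"
```

```text
t 19.35 p [ 0.5861 -0.2764  0.2102] yaw 1.33 F [ 1.75  0.46 -0.1 ] T [ 0.09  0.04 -0.01] w 0.0 q [-0.43  0.47  0.3   1.31 -0.02  1.12]
tilt xy deg [ 4.41 -3.08]
tilt deg -0.2 rect [array([ 577.5, -251.2]), array([106. ,  85.3]), np.float64(2.1)] ymax -0.2096
[[-0.013, -0.039, 0.001, 0.7], [-0.014, -0.039, 0.001, 0.0], [-0.014, -0.039, 0.001, 0.0], [-0.014, -0.039, 0.001, 0.0], [-0.014, -0.039, 0.001, 0.0], [-0.014, -0.039, 0.001, 0.0], [-0.014, -0.039, 0.001, 0.0], [-0.014, -0.039, 0.001, 0.0]]
[[-0.014, -0.039, 0.001, 0.0]]
```

Walking works a little (7 mm, yaw +2°), but straightening the tool first will make it reliable. I'll press the fingertip against the fixed caddy's outer rim and back wall to turn the wrist back.

Call:
send_rows(
  increments=[
    [[-0.014,-0.039,0,0],[-0.014,-0.04,0,0],[-0.014,-0.04,0,0],[-0.014,-0.04,0,0],[-0.014,-0.04,0,0],[-0.016,-0.04,0,0],[-0.018,-0.04,0,0],[-0.018,-0.03,0,0]],
  ],
)

```text
clock: 20.2
eef_pos: [0.4415, 0.0463, 0.1825]
tool_rot: [0.999, 0.01, 0.027, 0.018]
ft_force: [-0.3, 0.2, -0.2]
grip_width: 0.0002
```

```bash
python3 -c "
from h import *
st();print('tilt xy deg',tz())
plan([(.448,.085,.2),(.448,.085,.03)],0.85,step=.045)"
```

```text
t 20.2 p [0.4415 0.0463 0.1825] yaw 1.16 F [-0.35  0.19 -0.22] T [0.09 0.04 0.  ] w 0.0002 q [ 0.13  0.11 -0.25  1.16 -0.04  1.69]
tilt xy deg [ 3.13 -2.04]
[[0.007, -0.039, -0.018, 0.3], [0.0, 0.0, 0.043, 0.0], [0.0, 0.0, 0.043, 0.0], [0.0, 0.0, 0.043, 0.0], [0.0, 0.0, 0.043, 0.0]]
```

Call:
send_rows(
  increments=[
    [[0.03,-0.035,0,0],[0.03,-0.04,0,0],[0.03,-0.04,0,0],[0.018,-0.02,0,0],[0,0,0.035,0],[0,0,0.045,0],[0,0,0.045,0],[0,0,0.02,0]],
  ],
)

```text
clock: 21.0
eef_pos: [0.5532, 0.1891, 0.0354]
tool_rot: [0.999, 0.014, 0.026, 0.015]
ft_force: [-0.8, -0.3, -0.2]
grip_width: 0.0
```

```bash
python3 -c "
from h import *
st();print('tilt xy deg',tz())"
```

```text
t 21.0 p [0.5532 0.1891 0.0354] yaw 1.67 F [-0.77 -0.32 -0.16] T [0.03 0.08 0.03] w 0.0 q [ 0.35  0.52 -0.1   0.92 -0.05  1.9 ]
tilt xy deg [ 2.96 -1.67]
```

Call:
send_rows(
  increments=[
    [[0,0.007,0.006,0],[0,0.008,0.006,0],[0,0.006,0,0],[0,0.005,0,0],[0,0.005,0,0],[0,0.005,0,0],[0,0.005,0,0],[0,0.005,0,0]],
  ],
)

```text
clock: 21.8
eef_pos: [0.5536, 0.1579, 0.023]
tool_rot: [1.0, 0.02, 0.022, -0.007]
ft_force: [0.5, 13.5, -9.8]
grip_width: 0.0002
```

```bash
python3 -c "
from h import *
st();print('tilt xy deg',tz())"
```

```text
t 21.8 p [0.5536 0.1579 0.023 ] yaw 2.23 F [ 0.54 13.46 -9.84] T [2.94 0.03 0.08] w 0.0002 q [ 0.28  0.51 -0.14  0.87  0.    1.81]
tilt xy deg [2.49 0.84]
```

Call:
send_rows(
  increments=[
    [[0,0.005,0,0],[0,0.005,0,0],[0,0.005,0,0],[0,0.005,0,0],[0,0.005,0,0],[0,0.005,0,0],[0,0.005,0,0],[0,0.005,0,0]],
  ],
)

```text
clock: 22.6
eef_pos: [0.5531, 0.1596, 0.0241]
tool_rot: [0.998, 0.036, 0.021, -0.051]
ft_force: [0.5, 14.7, -7.7]
grip_width: -0.0001
```

```bash
python3 -c "
from h import *
st();print('tilt xy deg',tz())"
```

```text
t 22.6 p [0.5531 0.1596 0.0241] yaw 3.99 F [ 0.52 14.74 -7.73] T [2.75 0.08 0.13] w -0.0001 q [ 0.23  0.5  -0.16  0.85  0.09  1.73]
tilt xy deg [2.17 5.94]
```

Pressing on the back wall brought the tip to +5.9°, so it now leads. Next I return behind the carton with two fingers half open and a low tip contact.

```bash
cat >> h.py <<'E'
def plan3(wps,yt=None,step=.047,ts=8.5):
    o=bot.get_obs();p=o['eef_pos'].copy();M=R.from_quat(o['tool_rot']);y=yaw(o);rows=[]
    for w in wps:
        w=np.array(w,float);n=max(1,int(np.ceil(np.linalg.norm(w-p)/step)));d=(w-p)/n
        for _ in range(n):
            t=0 if yt is None else float(np.clip(y-yt,-ts,ts))
            rows.append([round(float(v),4) for v in M.inv().apply(d)]+[round(t,1)]);y-=t;M=M*R.from_euler('z',t,degrees=True)
        p=w
    for i in range(0,len(rows),8): print(rows[i:i+8])
E
python3 -c "
from h import *
plan3([(.555,.165,.06),(.555,.1,.2),(.57,-.345,.215)],2)"
```

```text
[[0.0039, -0.0088, -0.0351, 2.0], [0.0009, 0.0126, -0.0365, 0.0], [0.0009, 0.0126, -0.0365, 0.0], [0.0009, 0.0126, -0.0365, 0.0], [0.0009, 0.0126, -0.0365, 0.0], [0.0, 0.0441, -0.006, 0.0], [0.0, 0.0441, -0.006, 0.0], [0.0, 0.0441, -0.006, 0.0]]
[[0.0, 0.0441, -0.006, 0.0], [0.0, 0.0441, -0.006, 0.0], [0.0, 0.0441, -0.006, 0.0], [0.0, 0.0441, -0.006, 0.0], [0.0, 0.0441, -0.006, 0.0], [0.0, 0.0441, -0.006, 0.0], [0.0, 0.0441, -0.006, 0.0]]
```

Call:
send_rows(
  increments=[
    [[0,-0.009,0,1],[0,-0.006,-0.02,1],[0,0,-0.04,0],[0,0.01,-0.045,0],[0,0.015,-0.045,0],[0,0.03,-0.025,0],[0,0.044,-0.006,0],[0,0.044,-0.006,0]],
  ],
  hand=-0.4,
)

```text
clock: 23.4
eef_pos: [0.5542, 0.0132, 0.2156]
tool_rot: [0.998, 0.025, 0.03, -0.053]
ft_force: [1.4, -0.3, -0.5]
grip_width: 0.0597
```

Call:
send_rows(
  increments=[
    [[0,0.044,-0.006,0],[0,0.044,-0.006,0],[0,0.044,-0.006,0],[0,0.044,-0.006,0],[0,0.044,-0.006,0],[0,0.044,-0.006,0],[0,0.044,-0.006,0],[0,0.03,-0.003,0]],
  ],
)

```text
clock: 24.2
eef_pos: [0.5699, -0.3471, 0.245]
tool_rot: [0.998, 0.025, 0.045, -0.047]
ft_force: [0.7, -0.0, -0.0]
grip_width: 0.0597
```

```bash
python3 -c "
from h import *
st();print('tilt xy deg',tz())
plan3([(.575,-.352,.2),(.575,-.352,.11),(.575,-.352,.092)],2,step=.03)"
```

```text
t 24.2 p [ 0.5699 -0.3471  0.245 ] yaw 2.6 F [ 0.75 -0.03 -0.04] T [-0.07  0.03 -0.03] w 0.0597 q [-0.61  0.57  0.56  1.54  0.13  0.91]
tilt xy deg [5.   5.46]
[[0.0004, 0.0046, 0.0223, 0.6], [0.0004, 0.0046, 0.0223, 0.0], [-0.002, 0.0021, 0.0223, 0.0], [-0.002, 0.0021, 0.0223, 0.0], [-0.002, 0.0021, 0.0223, 0.0], [-0.002, 0.0021, 0.0223, 0.0], [-0.0016, 0.0017, 0.0178, 0.0]]
```

Call:
send_rows(
  increments=[
    [[0,0.005,0.025,0],[0,0.005,0.03,0],[-0.002,0.003,0.03,0],[-0.002,0.003,0.03,0],[-0.002,0.002,0.02,0],[0,0,0.008,0],[0,0,0,0],[0,0,0,0]],
  ],
)

```text
clock: 25.0
eef_pos: [0.5794, -0.3674, 0.1104]
tool_rot: [0.998, 0.019, 0.055, -0.038]
ft_force: [0.3, -0.0, 0.3]
grip_width: 0.0601
```

```bash
python3 -c "
from h import *
st();print('tilt xy deg',tz());c=snap('top','top14');tilt(c)
plan3([(.572,-.31,.097)],6,step=.006)"
```

```text
t 25.0 p [ 0.5794 -0.3674  0.1104] yaw 1.99 F [ 0.26 -0.03  0.26] T [-0.06  0.07 -0.01] w 0.0601 q [-0.62  0.63  0.32  1.21  0.13  0.91]
tilt xy deg [6.21 4.46]
tilt deg -0.2 rect [array([ 578.1, -251.8]), array([104.6,  86.5]), np.float64(2.7)] ymax -0.2093
[[-0.0007, -0.0057, 0.0017, -4.0], [-0.0003, -0.0057, 0.0017, 0.0], [-0.0003, -0.0057, 0.0017, 0.0], [-0.0003, -0.0057, 0.0017, 0.0], [-0.0003, -0.0057, 0.0017, 0.0], [-0.0003, -0.0057, 0.0017, 0.0], [-0.0003, -0.0057, 0.0017, 0.0], [-0.0003, -0.0057, 0.0017, 0.0]]
[[-0.0003, -0.0057, 0.0017, 0.0], [-0.0003, -0.0057, 0.0017, 0.0]]
```

Call:
send_rows(
  increments=[
    [[-0.001,-0.006,0.002,-3],[-0.001,-0.006,0.002,-3],[-0.001,-0.006,0.002,0],[0,-0.006,0.002,0],[0,-0.006,0.0015,0],[0,-0.006,0.0015,0],[0,-0.005,0.001,0],[0,-0.005,0.001,0]],
  ],
)

```text
clock: 25.85
eef_pos: [0.5761, -0.3217, 0.1089]
tool_rot: [0.995, 0.072, 0.063, -0.03]
ft_force: [-0.7, 0.2, 0.1]
grip_width: 0.0598
```

```bash
python3 -c "
from h import *
st();print('tilt xy deg',tz())"
```

```text
t 25.85 p [ 0.5761 -0.3217  0.1089] yaw 8.12 F [-0.66  0.16  0.12] T [-0.1   0.12  0.02] w 0.0598 q [-0.57  0.56  0.19  1.13  0.12  0.86]
tilt xy deg [6.97 3.93]
```

Call:
send_rows(
  increments=[
    [[0,-0.002,0.005,0],[0,-0.005,0.005,0],[0,-0.005,0.002,0],[0,-0.005,0.001,0],[0,-0.005,0.001,0],[0,-0.005,0.001,0],[0,-0.005,0.001,0],[0,0,0,0]],
  ],
)

```text
clock: 26.65
eef_pos: [0.576, -0.2909, 0.0964]
tool_rot: [0.995, 0.071, 0.067, -0.025]
ft_force: [1.6, -2.4, -0.4]
grip_width: 0.0597
```

```bash
python3 -c "
from h import *
st();print('tilt xy deg',tz());c=snap('top','top15');tilt(c)"
```

```text
t 26.65 p [ 0.576  -0.2909  0.0964] yaw 7.99 F [ 1.56 -2.39 -0.39] T [-0.47  0.03 -0.1 ] w 0.0597 q [-0.52  0.53  0.1   1.06  0.12  0.91]
tilt xy deg [7.4  3.37]
tilt deg 5.2 rect [array([ 577.1, -232.1]), array([105.1,  86.3]), np.float64(6.0)] ymax -0.1897
```

Call:
send_rows(
  increments=[
    [[0,-0.004,0.001,0],[0,-0.004,0.001,0],[0,-0.004,0.001,0],[0,-0.004,0.001,0],[0,-0.004,0.001,0],[0,-0.004,0.001,0],[0,0,0,0],[0,0,0,0]],
  ],
)

```text
clock: 27.5
eef_pos: [0.5728, -0.2642, 0.0913]
tool_rot: [0.995, 0.072, 0.066, -0.025]
ft_force: [0.3, -3.9, 4.2]
grip_width: 0.0598
```

```bash
python3 -c "
from h import *
st();print('tilt xy deg',tz());c=snap('top','top16');tilt(c)
s=snap('scene','scene16')
a=np.hstack([cv2.resize(c['image'][170:290,360:520],None,fx=2.5,fy=2.5),cv2.resize(s['image'][100:220,230:390],None,fx=2.5,fy=2.5)]);cv2.imwrite('pics/c16.png',a[:,:,::-1])"
```

```text
t 27.5 p [ 0.5728 -0.2642  0.0913] yaw 8.08 F [ 0.31 -3.92  4.18] T [-0.73  0.09 -0.02] w 0.0598 q [-0.49  0.51  0.05  1.02  0.11  0.94]
tilt xy deg [7.36 3.4 ]
tilt deg 20.8 rect [array([ 572.6, -189.9]), array([104.5,  79.1]), np.float64(5.7)] ymax -0.1498
```

View pics/c16.png

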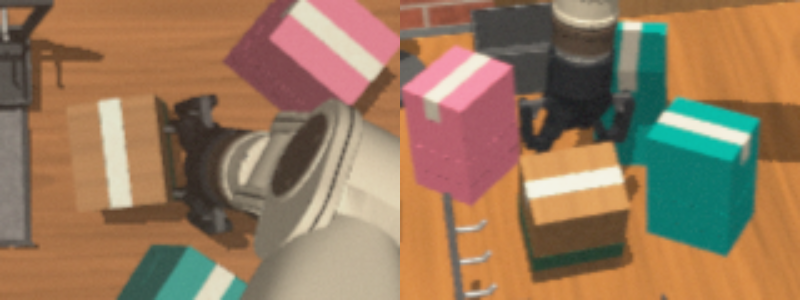

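It leaned 21°, so I back off gently at once.

Call:
send_rows(
  increments=[
    [[0,0.003,-0.001,0],[0,0.004,-0.001,0],[0,0.004,-0.001,0],[0,0.005,-0.001,0],[0,0.005,0,0],[0,0.005,0,0],[0,0.006,0,0],[0,0.006,0,0]],
  ],
)

```text
clock: 28.4
eef_pos: [0.5753, -0.3038, 0.0898]
tool_rot: [0.995, 0.071, 0.063, -0.028]
ft_force: [-0.4, 0.1, -0.1]
grip_width: 0.0597
```

```bash
python3 -c "
from h import *
st();print('tilt xy deg',tz());c=snap('top','top17');tilt(c)"
```

```text
t 28.4 p [ 0.5753 -0.3038  0.0898] yaw 7.96 F [-0.42  0.12 -0.08] T [-0.09  0.15 -0.03] w 0.0597 q [-0.54  0.56  0.13  1.07  0.12  0.89]
tilt xy deg [6.94 3.67]
tilt deg -0.1 rect [array([ 578.5, -245.6]), array([104.8,  86.1]), np.float64(4.5)] ymax -0.2022
```

The carton is upright again at (0.5785, −0.2456), yaw 4.5°. Straight pushes tip it, but turning pushes at an end do advance it, about 1 mm per degree. I'll walk it in larger swings with shut fingers, at yaws that also bring it to −x.

Call:
send_rows(
  increments=[
    [[0,0.006,-0.004,0],[0.012,0.006,-0.004,0],[0.014,0.002,-0.003,0],[0.014,0.002,0,0],[0.01,0,0,0],[0,0,0,0],[0,-0.005,0,0],[0,-0.005,0,0]],
  ],
  hand=1,
)

```text
clock: 29.25
eef_pos: [0.6249, -0.3038, 0.1088]
tool_rot: [0.995, 0.071, 0.063, -0.031]
ft_force: [0.1, -0.4, 0.4]
grip_width: -0.0004
```

```bash
python3 -c "
from h import *
st();print('tilt xy deg',tz());plan3([(.62,-.25,.102)],20,step=.006)"
```

```text
t 29.25 p [ 0.6249 -0.3038  0.1088] yaw 7.93 F [ 0.05 -0.37  0.36] T [-0.02  0.19  0.05] w -0.0004 q [-0.51  0.63  0.3   1.17  0.12  0.93]
tilt xy deg [6.96 3.99]
[[0.0002, -0.0054, 0.001, -8.5], [0.001, -0.0053, 0.001, -3.6], [0.0013, -0.0052, 0.001, 0.0], [0.0013, -0.0052, 0.001, 0.0], [0.0013, -0.0052, 0.001, 0.0], [0.0013, -0.0052, 0.001, 0.0], [0.0013, -0.0052, 0.001, 0.0], [0.0013, -0.0052, 0.001, 0.0]]
[[0.0013, -0.0052, 0.001, 0.0], [0.0013, -0.0052, 0.001, 0.0]]
```

Call:
send_rows(
  increments=[
    [[0,-0.006,0.003,-2],[0,-0.006,0.002,-2],[0,-0.006,0.001,-2],[0,-0.006,0.001,-2],[0.001,-0.006,0.001,-2],[0.001,-0.006,0.001,-2],[0.001,-0.006,0.001,-2],[0,-0.003,0,0]],
  ],
)

```text
clock: 30.05
eef_pos: [0.6195, -0.2597, 0.1045]
tool_rot: [0.977, 0.201, 0.071, -0.015]
ft_force: [2.6, -3.7, 0.7]
grip_width: 0.0
```

```bash
python3 -c "
from h import *
st();print('tilt xy deg',tz());c=snap('top','top18');tilt(c)"
```

```text
t 30.05 p [ 0.6195 -0.2597  0.1045] yaw 23.3 F [ 2.6  -3.68  0.73] T [-0.58 -0.39 -0.15] w 0.0 q [-0.45  0.57  0.18  1.09  0.11  0.72]
tilt xy deg [7.65 3.37]
tilt deg -0.0 rect [array([ 569.5, -218. ]), array([103.9,  84.3]), np.float64(18.7)] ymax -0.1686
```

That push worked: no lean, and the carton moved 27 mm on and 9 mm to −x, to (0.5695, −0.218) at yaw 18.7°. The other end is next.

Call:
send_rows(
  increments=[
    [[0,0.01,-0.001,0],[-0.01,0.008,-0.001,0],[-0.02,0.002,0.001,0],[-0.022,0,0.001,0],[-0.022,0,0.001,0],[-0.012,0,0,0],[0,-0.004,0,0],[0,-0.006,0,1]],
  ],
)

```text
clock: 30.9
eef_pos: [0.5362, -0.3039, 0.0857]
tool_rot: [0.979, 0.191, 0.066, -0.023]
ft_force: [0.3, 0.7, -0.2]
grip_width: -0.0001
```

```bash
python3 -c "
from h import *
st();print('tilt xy deg',tz())"
```

```text
t 30.9 p [ 0.5362 -0.3039  0.0857] yaw 21.97 F [ 0.34  0.74 -0.15] T [-0.05  0.09  0.01] w -0.0001 q [-0.58  0.5   0.02  1.03  0.12  0.61]
tilt xy deg [6.89 3.98]
```

Call:
send_rows(
  increments=[
    [[0.001,0,-0.01,0],[0,-0.004,-0.009,0],[0,-0.006,0.001,1],[0,-0.006,0.001,2],[0,-0.006,0.001,2],[0,-0.006,0.001,2],[0,-0.006,0.001,2],[0,-0.006,0.001,2]],
  ],
)

```text
clock: 31.7
eef_pos: [0.5266, -0.2662, 0.1064]
tool_rot: [0.993, 0.092, 0.066, -0.022]
ft_force: [-0.5, -3.7, 0.7]
grip_width: -0.0001
```

```bash
python3 -c "
from h import *
st();print('tilt xy deg',tz());c=snap('top','top19');tilt(c)"
```

```text
t 31.7 p [ 0.5266 -0.2662  0.1064] yaw 10.48 F [-0.51 -3.66  0.7 ] T [-0.67  0.41 -0.04] w -0.0001 q [-0.53  0.42 -0.05  1.02  0.11  0.86]
tilt xy deg [7.22 3.25]
tilt deg -0.3 rect [array([ 572.1, -204.5]), array([103.9,  85.9]), np.float64(13.3)] ymax -0.157
```

Call:
send_rows(
  increments=[
    [[0,-0.006,0.001,1],[0,-0.006,0.001,1],[0,-0.006,0.001,1.5],[0,-0.006,0.001,1.5],[0,-0.006,0.001,1.5],[0,-0.005,0.001,1.5],[0,-0.004,0,1],[0,0,0,0]],
  ],
)

```text
clock: 32.55
eef_pos: [0.5232, -0.2273, 0.106]
tool_rot: [0.998, 0.008, 0.065, -0.022]
ft_force: [-1.9, -1.4, 0.5]
grip_width: -0.0006
```

```bash
python3 -c "
from h import *
st();print('tilt xy deg',tz());c=snap('top','top20');tilt(c)
a=cv2.resize(c['image'][150:330,260:550],None,fx=2.7,fy=2.7,interpolation=cv2.INTER_CUBIC);cv2.imwrite('pics/c20.png',a[:,:,::-1])"
```

```text
t 32.55 p [ 0.5232 -0.2273  0.106 ] yaw 0.79 F [-1.88 -1.35  0.54] T [-0.34  0.42  0.  ] w -0.0006 q [-0.46  0.38 -0.12  0.98  0.1   1.09]
tilt xy deg [7.44 2.61]
tilt deg -0.2 rect [array([ 580.4, -175.6]), array([105.8,  86.1]), np.float64(1.1)] ymax -0.1343
```

View pics/c20.png

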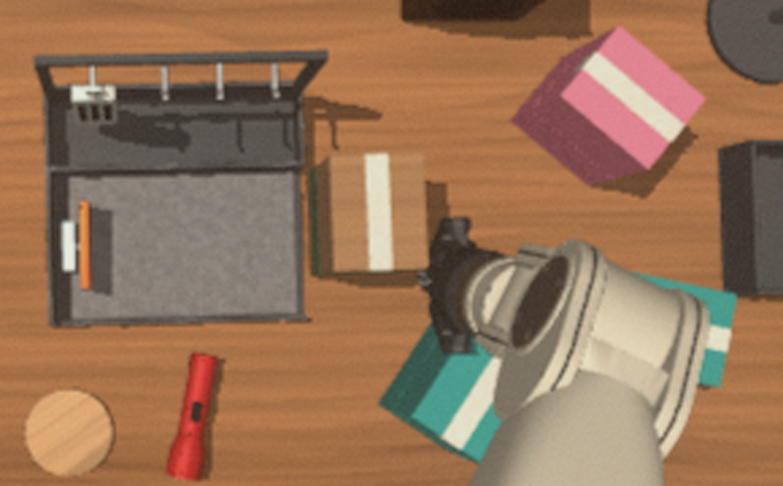

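The carton is now at (0.580, −0.176), yaw 1.1°, upright and about 7 mm from the floor edge. But it stands 19 mm toward the divider side. I'll nudge it to −x with an end push on the rear part of its +x face, then square it up from behind.

Call:
send_rows(
  increments=[
    [[0,0.008,0,0],[0,0.008,-0.03,-8],[0,0,-0.045,-8.5],[0.02,0,-0.03,-8.5],[0.03,0,0,-8.5],[0.03,0.01,0,-8.5],[0.03,0.02,0,-8.5],[0.02,0.02,0,-8.5]],
  ],
)

```text
clock: 33.4
eef_pos: [0.6512, -0.2092, 0.2326]
tool_rot: [0.859, 0.507, 0.072, 0.009]
ft_force: [0.7, -0.8, 0.2]
grip_width: -0.0002
```

```bash
python3 -c "
from h import *
st();print('tilt xy deg',tz());plan3([(.672,-.205,.2)],88)"
```

```text
t 33.4 p [ 0.6512 -0.2092  0.2326] yaw 61.37 F [ 0.66 -0.82  0.24] T [-0.1  0.1 -0. ] w -0.0002 q [-0.36  0.53  0.46  1.39  0.1   0.15]
tilt xy deg [7.58 3.3 ]
[[0.0098, 0.0132, 0.0353, -8.5]]
```

Call:
send_rows(
  increments=[
    [[0.006,0.012,0,-8.5],[0,0.012,0.01,-8.5],[0,0,0.03,-8.5],[0,-0.004,0.035,0],[0,-0.004,0.03,0],[0,-0.002,0.015,0],[0,0,0,0],[0,0,0,0]],
  ],
)

```text
clock: 34.2
eef_pos: [0.6926, -0.2039, 0.1085]
tool_rot: [0.722, 0.687, 0.074, 0.024]
ft_force: [0.8, -0.5, 0.6]
grip_width: 0.0001
```

```bash
python3 -c "
from h import *
st();print('tilt xy deg',tz());c=snap('top','top21');tilt(c);plan3([(.655,-.208,.106),(.625,-.208,.106)],94,step=.006)"
```

```text
t 34.2 p [ 0.6926 -0.2039  0.1085] yaw 87.44 F [ 0.8  -0.55  0.58] T [-0.08  0.12 -0.  ] w 0.0001 q [-0.33  0.65  0.34  1.15  0.11 -0.28]
tilt xy deg [7.99 3.84]
tilt deg 0.1 rect [array([ 580.4, -175.9]), array([106. ,  85.7]), np.float64(1.6)] ymax -0.1346
[[-0.0008, -0.0053, -0.0004, -6.6], [-0.0002, -0.0054, -0.0004, 0.0], [-0.0002, -0.0054, -0.0004, 0.0], [-0.0002, -0.0054, -0.0004, 0.0], [-0.0002, -0.0054, -0.0004, 0.0], [-0.0002, -0.0054, -0.0004, 0.0], [-0.0002, -0.0054, -0.0004, 0.0], [0.0003, -0.0049, -0.0007, 0.0]]
[[0.0003, -0.0049, -0.0007, 0.0], [0.0003, -0.0049, -0.0007, 0.0], [0.0003, -0.0049, -0.0007, 0.0], [0.0003, -0.0049, -0.0007, 0.0], [0.0003, -0.0049, -0.0007, 0.0]]
```

Call:
send_rows(
  increments=[
    [[-0.004,-0.008,0,0],[-0.003,-0.008,0,0],[0,-0.007,0,0],[0,-0.006,0,0],[0,-0.006,0,0],[0,-0.005,0,1],[0,-0.005,0,1],[0,-0.005,0,1]],
  ],
)

```text
clock: 35.05
eef_pos: [0.6447, -0.2119, 0.109]
tool_rot: [0.741, 0.666, 0.079, 0.03]
ft_force: [3.4, -2.1, 0.0]
grip_width: -0.0001
```

```bash
python3 -c "
from h import *
st();print('tilt xy deg',tz());c=snap('top','top22');tilt(c)"
```

```text
t 35.05 p [ 0.6447 -0.2119  0.109 ] yaw 84.24 F [ 3.36 -2.08  0.04] T [-0.36 -0.4  -0.04] w -0.0001 q [-0.37  0.56  0.17  1.06  0.11 -0.26]
tilt xy deg [8.97 3.44]
tilt deg -0.1 rect [array([ 573. , -175.5]), array([ 85. , 106.3]), np.float64(86.5)] ymax -0.1341
```

Call:
send_rows(
  increments=[
    [[0,-0.005,0,1],[0,-0.005,0,1],[0,-0.005,0,1],[0,-0.004,0,1],[0,-0.004,0,0],[0,0,0,0],[0,0.005,0,0],[0,0.01,0,0]],
  ],
)

```text
clock: 35.9
eef_pos: [0.6344, -0.2107, 0.1085]
tool_rot: [0.766, 0.637, 0.08, 0.027]
ft_force: [-0.0, 0.7, -0.6]
grip_width: -0.0001
```

```bash
python3 -c "
from h import *
st();print('tilt xy deg',tz());c=snap('top','top23');tilt(c)
plan3([(.64,-.29,.15),(.606,-.285,.106)],-5)"
```

```text
t 35.9 p [ 0.6344 -0.2107  0.1085] yaw 79.86 F [-0.01  0.67 -0.63] T [-0.02  0.14 -0.02] w -0.0001 q [-0.37  0.54  0.14  1.05  0.11 -0.18]
tilt xy deg [8.98 3.47]
tilt deg 0.1 rect [array([ 561.8, -177.7]), array([ 84.5, 105.6]), np.float64(79.5)] ymax -0.1323
[[-0.0366, 0.0123, -0.0225, 8.5], [-0.0344, 0.0176, -0.0225, 8.5], [-0.0082, -0.0186, 0.0191, 8.5], [-0.0109, -0.0171, 0.0191, 8.5]]
```

The carton is now at x = 0.562, on the bay's mid-line, with yaw −10.5° and its −x foot corner at the floor edge. I go back behind it to square it up at the +x end.

Call:
send_rows(
  increments=[
    [[0,0.005,-0.02,8.5],[0,0.01,-0.04,8.5],[-0.02,0.01,-0.03,8.5],[-0.03,0.005,0,8.5],[-0.02,0.01,0,8.5],[-0.008,0.012,0,8.5],[-0.006,0.01,0,8.5],[-0.005,0.01,0,8.5]],
  ],
)

```text
clock: 36.75
eef_pos: [0.6029, -0.3215, 0.1783]
tool_rot: [0.993, 0.093, 0.065, -0.034]
ft_force: [-0.3, 0.5, -0.3]
grip_width: 0.0
```

```bash
python3 -c "
from h import *
st();print('tilt xy deg',tz());plan3([(.6,-.27,.17),(.6,-.27,.107)],-7)"
```

```text
t 36.75 p [ 0.6029 -0.3215  0.1783] yaw 10.46 F [-0.27  0.5  -0.29] T [-0.09  0.08 -0.04] w 0.0 q [-0.55  0.58  0.4   1.33  0.13  0.84]
tilt xy deg [7.08 4.59]
[[0.0026, -0.0253, 0.006, 8.5], [-0.0011, -0.0254, 0.006, 8.5], [-0.0036, 0.0029, 0.0312, 0.5], [-0.0036, 0.003, 0.0312, 0.0]]
```

Call:
send_rows(
  increments=[
    [[0.002,-0.022,0.008,8],[-0.001,-0.022,0.015,6],[-0.004,0.001,0.025,0],[-0.003,0.001,0.016,0],[0,-0.005,0.003,0],[0,-0.006,0.001,0],[0,-0.006,0.001,0],[0,-0.005,0.001,-1]],
  ],
)

```text
clock: 37.55
eef_pos: [0.5927, -0.2453, 0.1031]
tool_rot: [0.997, -0.029, 0.049, -0.048]
ft_force: [-0.0, 1.0, 0.3]
grip_width: 0.0001
```

```bash
python3 -c "
from h import *
st();print('tilt xy deg',tz());c=snap('top','top24');tilt(c)"
```

```text
t 37.55 p [ 0.5927 -0.2453  0.1031] yaw -3.58 F [-0.04  1.03  0.33] T [-0.15  0.05  0.02] w 0.0001 q [-0.46  0.55  0.14  1.12  0.13  1.18]
tilt xy deg [5.8  5.35]
tilt deg -0.2 rect [array([ 562., -178.]), array([ 85. , 105.3]), np.float64(79.7)] ymax -0.1335
```

Call:
send_rows(
  increments=[
    [[0.005,0,0,0],[0.004,-0.004,0,-1],[0.001,-0.004,0.001,-1],[0,-0.004,0.001,-1],[0,-0.004,0.001,-1],[0,-0.004,0.001,0],[0,-0.003,0.001,0],[0,0,0,0]],
  ],
)

```text
clock: 38.4
eef_pos: [0.6083, -0.2236, 0.1055]
tool_rot: [0.997, 0.01, 0.056, -0.042]
ft_force: [1.4, -0.7, 0.8]
grip_width: -0.0001
```

```bash
python3 -c "
from h import *
st();print('tilt xy deg',tz());c=snap('top','top25');tilt(c)"
```

```text
t 38.4 p [ 0.6083 -0.2236  0.1055] yaw 0.84 F [ 1.43 -0.67  0.84] T [-0.43 -0.05 -0.1 ] w -0.0001 q [-0.41  0.54  0.15  1.11  0.12  1.14]
tilt xy deg [6.36 4.89]
tilt deg -0.0 rect [array([ 564.2, -170. ]), array([104.1,  85.2]), np.float64(0.5)] ymax -0.1287
```

The carton stands upright at (0.564, −0.170), yaw 0.5°, with its foot against the floor edge (face at y≈−0.125). I now go high on its far side to tip it.

Call:
send_rows(
  increments=[
    [[-0.006,0.005,-0.005,0],[-0.012,0.004,-0.012,0],[-0.012,0.002,-0.012,0],[-0.008,0,-0.006,0],[0,0,0,0],[0,-0.003,0,0],[0,-0.004,0,0],[0,-0.004,0,0]],
  ],
)

```text
clock: 39.25
eef_pos: [0.5601, -0.2265, 0.1385]
tool_rot: [0.997, 0.009, 0.054, -0.045]
ft_force: [-0.1, -0.6, 0.2]
grip_width: 0.0003
```

```bash
python3 -c "
from h import *
st();print('tilt xy deg',tz());plan3([(.562,-.17,.15)],.85,step=.007)"
```

```text
t 39.25 p [ 0.5601 -0.2265  0.1385] yaw 0.73 F [-0.13 -0.65  0.23] T [-0.1   0.07 -0.01] w 0.0003 q [-0.45  0.44  0.07  1.14  0.13  1.11]
tilt xy deg [6.17 5.17]
[[0.0004, -0.0064, -0.0007, -0.1], [0.0004, -0.0064, -0.0007, 0.0], [0.0004, -0.0064, -0.0007, 0.0], [0.0004, -0.0064, -0.0007, 0.0], [0.0004, -0.0064, -0.0007, 0.0], [0.0004, -0.0064, -0.0007, 0.0], [0.0004, -0.0064, -0.0007, 0.0], [0.0004, -0.0064, -0.0007, 0.0]]
[[0.0004, -0.0064, -0.0007, 0.0]]
```

Call:
send_rows(
  increments=[
    [[0,-0.006,-0.001,0],[0,-0.006,-0.001,0],[0,-0.006,-0.001,0],[0,-0.006,-0.001,0],[0,-0.006,-0.001,0],[0,-0.006,-0.001,0],[0,-0.006,-0.001,0],[0,0,0,0]],
  ],
)

```text
clock: 40.05
eef_pos: [0.5588, -0.179, 0.1492]
tool_rot: [0.997, 0.011, 0.054, -0.045]
ft_force: [-0.2, -1.4, 0.0]
grip_width: -0.0002
```

```bash
python3 -c "
from h import *
st();print('tilt xy deg',tz());c=snap('top','top26');tilt(c)"
```

```text
t 40.05 p [ 0.5588 -0.179   0.1492] yaw 0.93 F [-0.16 -1.36  0.01] T [-0.08  0.1   0.01] w -0.0002 q [-0.38  0.4   0.03  1.14  0.12  1.18]
tilt xy deg [6.08 5.26]
tilt deg -0.1 rect [array([ 564. , -158.4]), array([ 64.5, 103.3]), np.float64(88.7)] ymax -0.1279
```

```bash
python3 -c "
from h import *
c=load('top26');s=snap('scene','scene26');st()
P=cloud(c)
for u in range(380,430,4): print(u,P[228,u].round(3))
a=np.hstack([cv2.resize(c['image'][170:290,330:490],None,fx=2.5,fy=2.5),cv2.resize(s['image'][120:240,220:380],None,fx=2.5,fy=2.5)]);cv2.imwrite('pics/c26.png',a[:,:,::-1])"
```

```text
t 40.15 p [ 0.5587 -0.1797  0.1489] yaw 0.9 F [-0.26  1.19 -0.68] T [-0.09  0.06  0.05] w 0.0002 q [-0.38  0.4   0.03  1.14  0.12  1.18]
380 [ 0.582 -0.126  0.143]
384 [ 0.582 -0.135  0.15 ]
388 [ 0.582 -0.145  0.15 ]
392 [ 0.582 -0.156  0.148]
396 [ 0.582 -0.166  0.148]
400 [ 0.581 -0.176  0.15 ]
404 [ 0.577 -0.173  0.209]
408 [ 0.576 -0.18   0.221]
412 [ 0.569 -0.169  0.305]
416 [ 0.567 -0.172  0.328]
420 [ 0.566 -0.179  0.334]
424 [ 0.564 -0.18   0.362]
428 [ 0.561 -0.18   0.393]
```

View pics/c26.png

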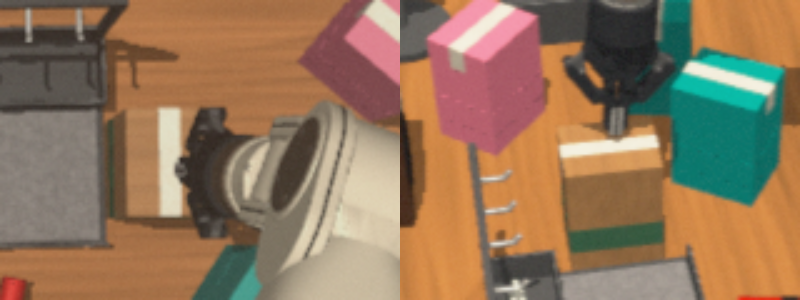

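The finger rode up over the top: the carton is still upright with the fingertip level with its top. I lift clear, go back behind and push lower.

Call:
send_rows(
  increments=[
    [[0,0.003,-0.012,0],[0,0.025,-0.003,0],[0,0.03,-0.002,0],[0,0.008,0.012,0],[0,0.003,0.016,0],[0,0.002,0.01,0],[0,0,0,0],[0,0,0,0]],
  ],
)

```text
clock: 40.95
eef_pos: [0.5634, -0.2537, 0.1244]
tool_rot: [0.997, 0.009, 0.055, -0.044]
ft_force: [0.1, 0.1, -0.8]
grip_width: 0.0003
```

```bash
python3 -c "
from h import *
st();print('tilt xy deg',tz());c=snap('top','top27');tilt(c)
print(cloud(c)[228,385:440:5].round(3))"
```

```text
t 40.95 p [ 0.5634 -0.2537  0.1244] yaw 0.79 F [ 0.06  0.08 -0.76] T [-0.09  0.09 -0.03] w 0.0003 q [-0.49  0.48  0.09  1.13  0.13  1.07]
tilt xy deg [6.24 5.14]
tilt deg -0.1 rect [array([ 563.9, -169.7]), array([ 86.2, 103.4]), np.float64(89.4)] ymax -0.1283
[[ 0.582 -0.137  0.149]
 [ 0.582 -0.15   0.148]
 [ 0.581 -0.162  0.156]
 [ 0.581 -0.176  0.15 ]
 [ 0.581 -0.189  0.149]
 [ 0.581 -0.201  0.151]
 [ 0.581 -0.215  0.148]
 [ 0.593 -0.267  0.   ]
 [ 0.593 -0.282 -0.003]
 [ 0.593 -0.296  0.   ]
 [ 0.577 -0.254  0.193]]
```

Call:
send_rows(
  increments=[
    [[0,-0.007,0.001,0],[0,-0.007,0.001,0],[0,-0.006,0.001,0],[0,-0.005,0.001,0],[0,-0.005,0.001,0],[0,-0.005,0.001,0],[0,-0.005,0.001,0],[0,-0.005,0.001,0]],
  ],
)

```text
clock: 41.8
eef_pos: [0.5661, -0.207, 0.125]
tool_rot: [0.997, 0.01, 0.059, -0.04]
ft_force: [0.3, -3.3, 2.0]
grip_width: 0.0
```

```bash
python3 -c "
from h import *
st();print('tilt xy deg',tz());c=snap('top','top28');tilt(c)"
```

```text
t 41.8 p [ 0.5661 -0.207   0.125 ] yaw 0.85 F [ 0.29 -3.29  1.96] T [-0.7   0.08 -0.05] w 0.0 q [-0.41  0.44  0.02  1.08  0.12  1.14]
tilt xy deg [6.72 4.62]
tilt deg 6.9 rect [array([ 565. , -151.1]), array([105.4,  85.2]), np.float64(0.4)] ymax -0.1099
```

Call:
send_rows(
  increments=[
    [[0,-0.006,0,0],[0,-0.006,0,0],[0,-0.006,0,0],[0,-0.006,0,0],[0,-0.006,0,0],[0,-0.006,0,0],[0,0,0,0],[0,0,0,0]],
  ],
)

```text
clock: 42.65
eef_pos: [0.5638, -0.164, 0.1268]
tool_rot: [0.997, 0.011, 0.058, -0.043]
ft_force: [0.3, -1.1, 0.4]
grip_width: 0.0
```

```bash
python3 -c "
from h import *
st();print('tilt xy deg',tz());c=snap('top','top29')
s=snap('scene','scene29')
a=np.hstack([cv2.resize(c['image'][170:290,310:470],None,fx=2.5,fy=2.5),cv2.resize(s['image'][130:250,220:380],None,fx=2.5,fy=2.5)]);cv2.imwrite('pics/c29.png',a[:,:,::-1]);tilt(c)"
```

```text
t 42.65 p [ 0.5638 -0.164   0.1268] yaw 1.0 F [ 0.27 -1.12  0.45] T [-0.17  0.04 -0.05] w 0.0 q [-0.35  0.4  -0.02  1.07  0.12  1.21]
tilt xy deg [6.52 4.98]
tilt deg 27.0 rect [array([564.4, -99.1]), array([104.3,  74.9]), np.float64(1.8)] ymax -0.0624
```

View pics/c29.png

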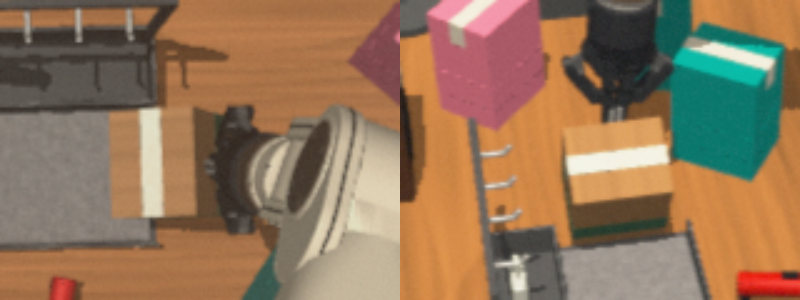

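It leans 27° over the floor edge, centred between rim and divider. A little more will take it over.

Call:
send_rows(
  increments=[
    [[0,-0.005,-0.001,0],[0,-0.005,-0.001,0],[0,-0.004,-0.001,0],[0,-0.004,-0.001,0],[0,-0.003,-0.001,0],[0,0,0,0],[0,0,0,0],[0,0,0,0]],
  ],
)

```text
clock: 43.55
eef_pos: [0.562, -0.1414, 0.1335]
tool_rot: [0.997, 0.011, 0.057, -0.044]
ft_force: [-0.0, 0.6, 1.1]
grip_width: 0.0003
```

```bash
python3 -c "
from h import *
st();print('tilt xy deg',tz());c=snap('top','top30')
s=snap('scene','scene30')
a=np.hstack([cv2.resize(c['image'][170:290,270:430],None,fx=2.5,fy=2.5),cv2.resize(s['image'][180:300,220:380],None,fx=2.5,fy=2.5)]);cv2.imwrite('pics/c30.png',a[:,:,::-1])"
```

```text
t 43.55 p [ 0.562  -0.1414  0.1335] yaw 0.96 F [-0.01  0.62  1.06] T [-0.05  0.14 -0.02] w 0.0003 q [-0.31  0.38 -0.04  1.07  0.12  1.24]
tilt xy deg [6.43 5.08]
```

View pics/c30.png

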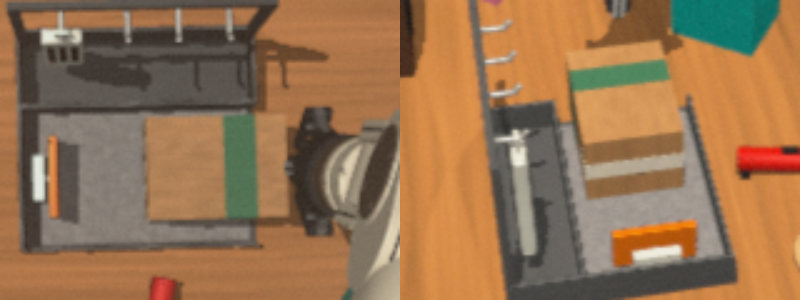

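The carton has tipped and lies in the bay with its +y face down. I measure it before the final push.

```bash
cat >> h.py <<'E'
def lie(c):
    P=cloud(c);v=(P[...,2]>.085)&(P[...,2]<.108)&(P[...,1]<.12)&(P[...,1]>-.18)&(P[...,0]>.47)&(P[...,0]<.66)
    n,l,s,ce=cv2.connectedComponentsWithStats(v.astype(np.uint8));i=1+np.argmax(s[1:,4]);p=P[l==i]
    q=np.linalg.lstsq(np.c_[p[:,:2],np.ones(len(p))],p[:,2],rcond=None)[0]
    print('top z',np.median(p[:,2]).round(4),'slope',np.degrees(q[:2]).round(2),'rect',[np.round(x,1) for x in cv2.minAreaRect(p[:,:2].astype(np.float32)*1000)],'y',np.percentile(p[:,1],[1,99]).round(4))
E
python3 -c "
from h import *
lie(load('top30'))"
```

```text
top z 0.0953 slope [ 0.06 -0.07] rect [array([563.8, -71.1]), array([110.5, 150.2]), np.float64(0.6)] y [-0.1446  0.0033]
```

It lies flat (top at z = 0.095), centred at (0.564, −0.071), yaw 0.6°, with 100 mm to go to the buffer at y≈0.104. I drop behind its base end with two fingers spread.

Call:
send_rows(
  increments=[
    [[0,0.015,0,0],[0,0.02,0,0],[0,0.008,0.015,0],[-0.001,0.003,0.025,0],[-0.002,0.002,0.025,0],[-0.001,0.001,0.012,0],[0,0,0,0],[0,0,0,0]],
  ],
  hand=-0.4,
)

```text
clock: 44.45
eef_pos: [0.5697, -0.1939, 0.0509]
tool_rot: [0.997, 0.009, 0.059, -0.041]
ft_force: [-0.2, -0.1, -0.1]
grip_width: 0.0597
```

```bash
python3 -c "
from h import *
st();print('tilt xy deg',tz());plan3([(.5635,-.17,.052),(.5635,-.16,.052)],.85,step=.007)"
```

```text
t 44.45 p [ 0.5697 -0.1939  0.0509] yaw 0.72 F [-0.17 -0.09 -0.07] T [-0.02  0.1  -0.04] w 0.0597 q [-0.39  0.5  -0.08  0.91  0.12  1.17]
tilt xy deg [6.67 4.8 ]
[[-0.0014, -0.006, 0.0001, -0.1], [-0.0014, -0.006, 0.0001, 0.0], [-0.0014, -0.006, 0.0001, 0.0], [-0.0014, -0.006, 0.0001, 0.0], [0.0001, -0.005, 0.0004, 0.0], [0.0001, -0.005, 0.0004, 0.0]]
```

Call:
send_rows(
  increments=[
    [[-0.002,-0.008,0,0],[-0.002,-0.008,0,0],[-0.002,-0.008,0,0],[0,-0.006,0,0],[0,-0.006,0,0],[0,-0.006,0,0],[0,-0.006,0,0],[0,-0.006,0,0]],
  ],
)

```text
clock: 45.25
eef_pos: [0.5644, -0.1383, 0.0596]
tool_rot: [0.997, 0.009, 0.062, -0.038]
ft_force: [-0.1, -2.8, -1.2]
grip_width: 0.0598
```

```bash
python3 -c "
from h import *
st();print('tilt xy deg',tz());c=snap('top','top31');lie(c)"
```

```text
t 45.25 p [ 0.5644 -0.1383  0.0596] yaw 0.74 F [-0.13 -2.83 -1.22] T [-0.69  0.11 -0.12] w 0.0598 q [-0.3   0.44 -0.15  0.88  0.11  1.26]
tilt xy deg [7.07 4.39]
top z 0.0953 slope [ 0.1  -0.04] rect [array([564.4, -59.5]), array([158.5, 110.9]), np.float64(89.7)] y [-0.1302  0.019 ]
```

Call:
send_rows(
  increments=[
    [[0,-0.007,0.003,0],[0,-0.007,0.003,0],[0,-0.007,0.002,0],[0,-0.007,0.002,0],[0,-0.007,0.001,0],[0,-0.007,0.001,0],[0,-0.007,0.001,0],[0,0,0,0]],
  ],
)

```text
clock: 46.1
eef_pos: [0.5693, -0.0892, 0.0537]
tool_rot: [0.997, 0.008, 0.067, -0.034]
ft_force: [1.0, -2.6, 0.5]
grip_width: 0.0593
```

```bash
python3 -c "
from h import *
st();print('tilt xy deg',tz());c=snap('top','top32');lie(c)"
```

```text
t 46.1 p [ 0.5693 -0.0892  0.0537] yaw 0.61 F [ 1.04 -2.65  0.52] T [-0.27  0.09 -0.04] w 0.0593 q [-0.21  0.43 -0.2   0.83  0.09  1.35]
tilt xy deg [7.62 3.89]
top z 0.0952 slope [-0.02 -0.12] rect [array([567.6,  -8.1]), array([152. , 110.6]), np.float64(89.5)] y [-0.0797  0.0678]
```

Call:
send_rows(
  increments=[
    [[-0.002,-0.005,0,-0.5],[-0.002,-0.005,0,-0.5],[-0.002,-0.005,0,-0.5],[-0.002,-0.005,0,-0.5],[-0.002,-0.004,0,0],[-0.001,-0.004,0,0],[0,-0.003,0,0],[0,0,0,0]],
  ],
)

```text
clock: 46.95
eef_pos: [0.5562, -0.0574, 0.0536]
tool_rot: [0.997, 0.025, 0.068, -0.031]
ft_force: [2.1, -4.5, 0.6]
grip_width: 0.0597
```

```bash
python3 -c "
from h import *
st();print('tilt xy deg',tz());c=snap('top','top33');lie(c)
a=cv2.resize(c['image'][160:280,265:390],None,fx=5,fy=5,interpolation=cv2.INTER_CUBIC);cv2.imwrite('pics/c33.png',a[:,:,::-1])"
```

```text
t 46.95 p [ 0.5562 -0.0574  0.0536] yaw 2.69 F [ 2.13 -4.47  0.63] T [-0.99 -0.15 -0.41] w 0.0597 q [-0.15  0.4  -0.25  0.8   0.08  1.37]
tilt xy deg [7.63 3.75]
top z 0.0952 slope [-0.06 -0.2 ] rect [array([553.5,  24.1]), array([110.5, 154.8]), np.float64(1.0)] y [-0.0468  0.1001]
```

View pics/c33.png

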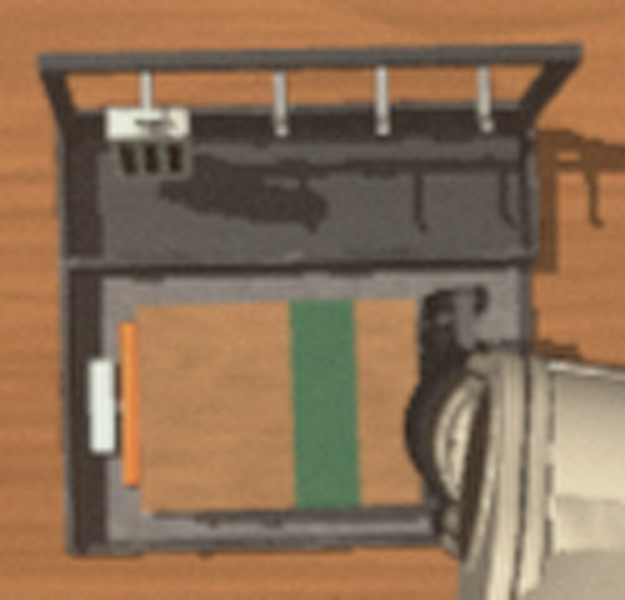

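The carton's top end is next to the orange plate, nearly parallel to it (about 1.4° against 1.0° in the image). I press gently and read the force.

Call:
send_rows(
  increments=[
    [[0,-0.002,0,0.5],[0,-0.002,0,0.5],[0,-0.002,0,0],[0,-0.0025,0,0],[0,-0.0025,0,0],[0,-0.0025,0,0],[0,-0.0025,0,0],[0,-0.0025,0,0]],
  ],
)

```text
clock: 47.8
eef_pos: [0.555, -0.0565, 0.0544]
tool_rot: [0.998, 0.008, 0.066, -0.014]
ft_force: [-0.3, -10.5, -1.0]
grip_width: 0.0599
```

```bash
python3 -c "
from h import *
st();print('tilt xy deg',tz());c=snap('top','top34');lie(c)"
```

```text
t 47.8 p [ 0.555  -0.0565  0.0544] yaw 0.78 F [ -0.26 -10.52  -0.95] T [-2.11 -0.06 -0.32] w 0.0599 q [-0.13  0.39 -0.26  0.8   0.05  1.43]
tilt xy deg [7.55 1.67]
top z 0.0954 slope [ 0.07 -0.28] rect [array([553.1,  27.1]), array([110.3, 150.3]), np.float64(0.8)] y [-0.0441  0.1003]
```

Call:
send_rows(
  increments=[
    [[0,-0.003,0,0],[0,-0.003,0,0],[0,-0.003,0,0],[0,-0.003,0,0],[0,-0.003,0,0],[0,-0.003,0,0],[0,-0.003,0,0],[0,-0.003,0,0]],
  ],
)

```text
clock: 48.65
eef_pos: [0.5528, -0.0573, 0.0554]
tool_rot: [0.998, -0.0, 0.064, 0.011]
ft_force: [-0.4, -12.7, 0.8]
grip_width: 0.06
```

```bash
python3 -c "
from h import *
st();print('tilt xy deg',tz())"
```

```text
t 48.65 p [ 0.5528 -0.0573  0.0554] yaw 0.05 F [ -0.44 -12.69   0.84] T [-2.35  0.09  0.01] w 0.06 q [-0.1   0.38 -0.26  0.79 -0.01  1.47]
tilt xy deg [ 7.32 -1.29]
```

About 12.7 N at the wrist, less about 2.7 N of sliding friction, puts about 10 N on the buffer, held 0.8 s. I release it gradually.

Call:
send_rows(
  increments=[
    [[0,-0.0025,0,0],[0,-0.002,0,0],[0,-0.0015,0,0],[0,-0.001,0,0],[0,-0.0005,0,0],[0,0,0,0],[0,0.0005,0,0],[0,0.001,0,0]],
  ],
)

```text
clock: 49.45
eef_pos: [0.5508, -0.0601, 0.0544]
tool_rot: [0.998, -0.003, 0.062, 0.019]
ft_force: [1.1, -0.9, 0.6]
grip_width: 0.0598
```

```bash
python3 -c "
from h import *
st()"
```

```text
t 49.45 p [ 0.5508 -0.0601  0.0544] yaw -0.16 F [ 1.13 -0.89  0.64] T [-0.12  0.08  0.05] w 0.0598 q [-0.09  0.38 -0.27  0.79 -0.03  1.48]
```

Call:
send_rows(
  increments=[
    [[0,0.002,0,0],[0,0.004,0,0],[0,0.008,0,0],[0,0.012,0,0],[0,0.015,0,0],[0,0.02,0,0],[0,0.02,-0.01,0],[0,0.02,-0.02,0]],
  ],
)

```text
clock: 50.25
eef_pos: [0.5416, -0.1609, 0.0837]
tool_rot: [0.998, 0.001, 0.056, 0.015]
ft_force: [0.3, -0.8, 0.5]
grip_width: 0.0596
```

```bash
python3 -c "
from h import *
st();c=snap('top','top35');s=snap('scene','scene35');lie(c)
a=cv2.resize(c['image'][160:280,265:390],None,fx=5,fy=5,interpolation=cv2.INTER_CUBIC);cv2.imwrite('pics/c35.png',a[:,:,::-1])
a=cv2.resize(s['image'][200:320,220:400],None,fx=4,fy=4,interpolation=cv2.INTER_CUBIC);cv2.imwrite('pics/s35.png',a[:,:,::-1])"
```

```text
t 50.25 p [ 0.5416 -0.1609  0.0837] yaw 0.2 F [ 0.28 -0.84  0.5 ] T [0.01 0.09 0.01] w 0.0596 q [-0.29  0.38 -0.19  0.89  0.    1.28]
top z 0.0952 slope [ 0.03 -0.04] rect [array([551.9,  26.2]), array([147.9, 110.5]), np.float64(89.5)] y [-0.047   0.0999]
```

View pics/c35.png

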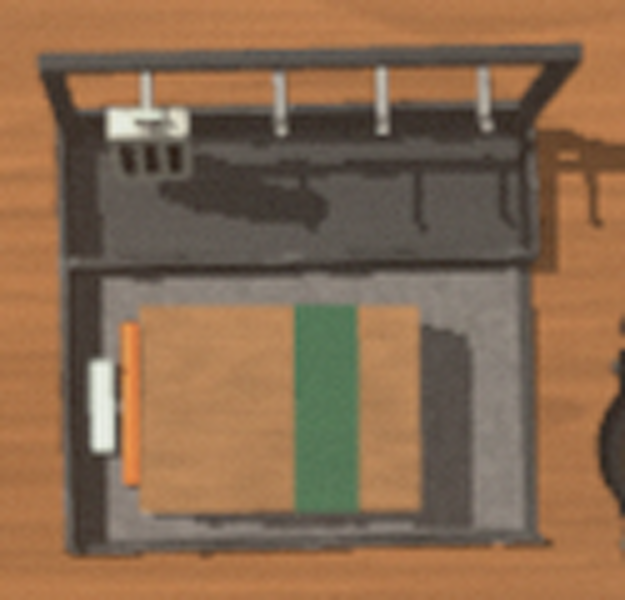

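View pics/s35.png

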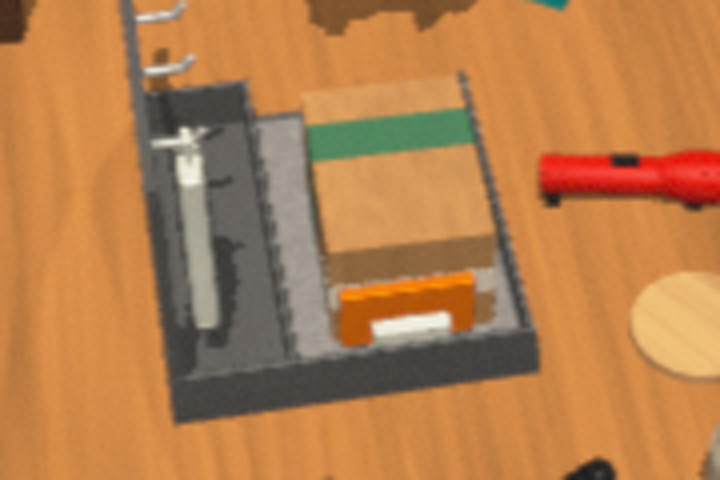

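View pics/top35.png

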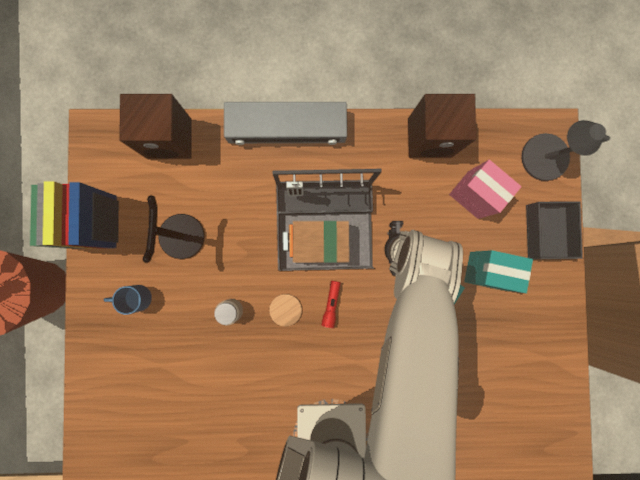

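Call:
send_rows(
  increments=[
    [[0,0,-0.02,0],[0,0,-0.03,0],[0,0,-0.03,0],[0,0,-0.03,0],[0,0,-0.01,0],[0,0,0,0],[0,0,0,0],[0,0,0,0]],
  ],
)

```text
clock: 51.15
eef_pos: [0.5263, -0.1593, 0.2034]
tool_rot: [0.998, -0.002, 0.055, 0.014]
ft_force: [0.8, 0.3, -0.5]
grip_width: 0.0599
```

```bash
python3 -c "
from h import *
st();c=snap('top','top36');lie(c)
d=cv2.absdiff(c['image'],load('top0')['image']).max(2)
for n,(u,v) in dict(jar=(227,312),coaster=(285,310),torch=(333,303),mug=(130,300),stand=(175,232),pink=(487,190),t2=(500,270)).items(): print(n,int((d[v-22:v+22,u-22:u+22]>45).sum()))
print(order.job_done())"
```

```text
t 51.15 p [ 0.5263 -0.1593  0.2034] yaw -0.16 F [ 0.82  0.3  -0.47] T [0.05 0.06 0.03] w 0.0599 q [-0.3   0.25 -0.03  1.18  0.01  1.28]
top z 0.0952 slope [-0.1   0.03] rect [array([551.8,  26.3]), array([147.8, 110.2]), np.float64(89.4)] y [-0.0471  0.1   ]
jar 0
coaster 0
torch 0
mug 0
stand 0
pink 0
t2 520
the job is handed in; nothing more can be done
None
```

The carton now lies flat in the bay with its top end at the orange buffer, and I handed the job in at 51 s.

**How it went:**
- **Sliding:** Straight pushes only rocked the carton, up to 21°, so I backed off each time and it settled upright. I then walked it to the floor edge with alternating end pushes and nudged it sideways onto the bay's mid-line.
- **Wrist lean:** The wrist had leaned over, so I pressed the fingertip against the caddy's back wall (about 15 N) to straighten it.
- **Tipping:** My first high push rode up over the carton's top. The second, lower one tipped it over the floor edge into the bay.
- **Pressing:** I pushed the base end against the buffer and held for about 0.8 s. The wrist read 10.5 to 12.7 N; less about 2.7 N of sliding friction, that is about 10 N on the buffer. I then released gradually. The highest force I read on the carton was 12.7 N, read only at the end of each call.

**Last checks:**
- **Carton:** Its top is at z = 0.095 with no slope. Its top end sits about 1 mm back from the pressed position, so I take it to be touching the buffer; I did not measure the contact directly.
- **Alignment:** It lies about 1.4° off the caddy's axis and 5 mm off centre.
- **Bystanders:** The jar, coaster, torch, mug, stand and pink box show no change in the top view. The check flagged the far turquoise box: the arm was close to it in the earlier view, which I think is the cause, but I did not confirm that it stayed put. I did not check the near turquoise box.

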